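Check the spacer blocks with the bridge gauge and put them away in their drawer

TASK

The wooden spacer blocks lying on the saw table are due for their thickness check. Stand the bridge gauge on the table astride each block in turn, from the thinnest to the thickest, so that both its feet stand flat on the table and its sprung foot rests on the block. Put all the blocks flat in the open drawer of the little chest, slide the drawer fully shut, and stand the gauge back on the steel plate on top of the chest, its foot down at zero. Do not disturb the chisel and the screwdriver that lie beside the blocks.

Things in the scene. Friction and masses are not known exactly. Their poses are not given: they have to be found in the camera images.
- spacer_18: wooden spacer block, 60 x 110 x 18 mm (its x, y, z), a plain rectangular block of brown wood; origin at the centre of its underside, z up, long side along its y axis. May be absent (None)
- spacer_22: wooden spacer block, 55 x 130 x 22 mm (its x, y, z), a plain rectangular block of wood; origin at the centre of its underside, z up, long side along its y axis. May be absent (None)
- spacer_45: wooden spacer block, 60 x 90 x 45 mm (its x, y, z), the thickest, a plain rectangular block; origin at the centre of its underside, z up, long side along its y axis. May be absent (None)
- gauge: loose bridge height gauge, 0.5 kg: two dark feet (66 x 18 x 10 mm in x, y, z) centred at y = +-51 mm, 84 mm clear between them; aluminium legs and bridge (24 x 116 mm in x, y, its underside at z = 58 mm, top 76 mm), black grip on top. Origin on the ground midway between the feet, y along the line of the feet, z up. At the start it stands on the steel plate on the chest
- gauge_foot (a point): centre of the underside of the gauge's round sprung foot (18 mm in diameter), at x = -18.5 mm, y = 0 of the gauge, and at its z = the reading
- gauge_slide (a joint): reading of the gauge in m: height of the sprung foot above the ground the gauge stands on; 0 on a flat surface, pushed up to at most 0.050; a soft spring (0.5 N at zero, 1.2 N at 0.045) and its weight press it down; in the air it hangs at -0.001
- chest: fixed low plywood chest, 215 mm deep (its x), 307 mm wide (its y), 95 mm high, one drawer in its front, which faces the chest's -x (to the robot's left). Origin at the centre of its underside, z up. A steel plate 150 x 240 x 6 mm (x, y, z) is fixed on its top, centred at x = +10 mm, y = 0, its top 101 mm above the table
- plate (a point): centre of the top face of the steel plate on the chest, axes as the chest's
- drawer (a joint): how far the drawer is open in m: 0 fully shut, 0.162 fully out; slides along the chest's -x as it opens; stays where it is left, takes about 2 N to move
- drawer_floor (a point): centre of the drawer's inner floor (22 mm above the table), axes as the chest's, moves with it; inside 170 mm long (x +-85) and 265 mm wide (y +-132); side walls stand 48 mm, the front panel 65 mm above the floor. When open, its part towards -x stands out of the chest (over a length of the opening less 6 mm) and is loaded from above
- drawer_handle (a point): middle of the drawer's dark bar handle: a horizontal bar 110 mm long (along y), 11 mm thick, 35 mm in front of the front panel, about 60 mm above the table; there is free space above it
- gauge_grip (a point): middle of the gauge's upright black grip, 104 mm above the gauge's origin; the grip measures 22 x 28 mm (gauge's x, y) and reaches from 76 to 133 mm above the origin: take it from above across the 28 mm. The steel slide (x = -16 to -21 mm, y = +-6.5 mm) stands before it; its top is 100 mm up at zero and rises with the foot
- chisel_1: wood chisel with wooden handle, 253 mm long, lying on the table behind the blocks (farther from the robot); leave it where it lies
- screwdriver: red-handled screwdriver, 205 mm long, lying on the table to the left of the blocks; leave it where it lies

How it is judged:
By the outcome, as a careful person would: the job done as asked, in the order asked, and still so for the second after the job is handed in, with the robot touching nothing.
Of spacer_18, spacer_22, spacer_45 only 2 to 3 are there at a start; the rules pass over those that are not, and their reading is None.
At some moment in a run one of spacer_18, spacer_22, spacer_45 may be knocked a few centimetres aside while the robot is not near it.
It also fails if it takes over 210 s, if anything falls off the work surface, if the arm or the gripper's body presses on something with over 40 N, if the wrist force passes 120 N, or if a joint passes its speed limit or range.

ROBOT

A 6-joint arm with a two-finger parallel gripper is mounted at the origin on the work surface; the furniture and walls round the work are solid. World frame = base frame: x ahead of the robot, y to its left, z up, the work surface at z = 0. Lengths are in m, angles in rad, forces in N, time in s.
With the tool pointing down it reaches from about 0.325 to 0.925 m from the base axis. Payload 3.1 kg.
Tool frame: the origin (TCP) lies at the very end of the fingers, on their centre line; the grasp point (between the pads) lies 19 mm behind it; z points along the fingers, y is the line along which they close (so a half turn about z gives the same grasp; the last joint's range is limited). The gripper opens to 85 mm and grips with 20 to 120 N. Pads are 22 mm wide; open, the fingers measure 114 mm over their backs; the gripper's body (76 mm by 85 mm) begins 54 mm behind the grasp point. The pads swing forward as they close: fully open they stand 13 mm farther back than shut.
Start: joints at [-1.245, 0.217, 1.613, -0, 1.311, -0.112], TCP at [0.265, -0.566, 0.231] pointing down, gripper open.
Joint ranges: [-2.75, 2.75], [-0.78, 2.1], [0.31, 2.55], [-1.13, 4.27], [0.13, 2.63], [-2.58, 2.58]. Speed limits (rad/s): [2.79, 2.79, 3.14, 3.14, 3.14, 3.14].

INTERFACE

Orientations are given as a 3x3 rotation matrix whose columns are the frame's x, y, z axes.
In Python, from cell import env, viewer gives the robot as it stands.
- The arm moves only by the tool step_arm, never from a script. Its argument "series" is a list of rows, each an object of numbers: "gripper": the finger opening in cm, from 0 to 8.54; "dx", "dy", "dz": the shift along the world's x, y, z in cm; "wx", "wy", "wz": the turn, a rotation vector about the world's x, y, z in degrees. In form: [{"gripper": .., "dx": .., "dy": .., "dz": .., "wx": .., "wy": .., "wz": ..}, ...]. A call has 1 to 10 rows; each row shifts and turns the commanded pose from where the row before left it; what a row does not reach is not made up. A row lasts 1/12 s, in which the tool goes at most 41.7 mm and 7.16 degrees, less where a joint would pass 70% of its speed; a pose out of reach is approached as far as the arm can. A call is refused whole if a number of a shift passes 4.17 or a number of a turn 7.16, either way. A call with a gripper value outside its range is refused whole. The fingers move at their own pace and stop on an object; "newtons" is the grip in N (left out, the last holds). Time passes only in rows, so rows that do not move let the fingers close. It gives the time, the measured TCP pose, the force, the opening and the grip force at its end, in the units of the state.
- env.sense(): the state, without advancing time (a new reading comes with each control period).
- viewer.get_image(name): name is "side" or "top"; returns a dict with "pixels" (420x560x3 uint8, blue, green, red), "camera_matrix" (3x3 intrinsics, pixels), "R" (3x3) and "t" (3): a world point X has camera coordinates R X + t. Camera axes: x right, y down, z forward; pixel columns grow to the right and rows downward; lengths in m; the calibration is good to about 2 mm. A picture is of the moment at which its call begins. There is no depth.
- env.hand_in(): hands the job in; it is judged then, once.
Trained networks look in a picture, given as the dict that the camera call returned (one of the last four; its "shot" number tells which), for a name from the list of things; names that differ only in an ending like _2 or _b are one class to them, and where a whole thing is asked for, a point or a joint stands for the part that bears it (a point fixed in the world has none). Each returns a list of dicts, best first, with "p" (0 to 1); they miss things now and then, are a little off and sometimes report something else, mostly with a low value. They report only what shows in the picture. A call takes as long as a camera call.
- viewer.spot_in(picture, name): "uv" ([column, row] in pixels, amid what is visible of it).
- viewer.pinpoint(picture, name): "uv" ([column, row] in pixels: a listed point, or the origin of a listed thing).
The state is a dict: "time": time; "joint_pos": joint angles; "qvel": joint speeds; "tau": joint torques, N m; "position": TCP position; "tool_rot": TCP orientation; "contact_force": force on the tool from outside, world axes, zero at the start; "wrist_torque": the same for the moment, N m; "finger_gap": finger opening in m; "gripper_force": force on a finger pad.
Only numpy, scipy, OpenCV 4.12 (cv2) and the standard library are available. Lean on these libraries where they do the work, as an engineer would, in place of code of your own. Each camera call takes 0.05 s, during which the arm holds its last target. There are 200 camera calls.

## Working session

There is one attempt and no reset: what is moved stays moved. The work goes in short steps, Python scripts to look and compute and a tool call to move; the robot and the scene stay as the last step left them, time stands still between calls to the robot, and variables do not carry over. Pictures are saved under pics/ and viewed, at most 17 in all, crops included, and the job is handed in when it is done.

Besides the shell and the picture viewer there is one more tool, called after ">>>" by a JSON object that holds its "fn" and its "kwargs", one argument or row to a line. step_arm: Moves the arm, as the interface text tells. Its arguments: {"type":"object","properties":{"series":{"type":"array"},"newtons":{"type":"number"}},"required":["series"]}

```bash
ls; mkdir -p pics
cat > h.py <<'E'
import numpy as np, cv2, itertools
from cell import env, viewer
def ray(p,uv):
    K,R,t=map(np.array,(p["camera_matrix"],p["R"],p["t"])); t=t.ravel()
    d=R.T@np.linalg.inv(K)@np.array([uv[0],uv[1],1.]); return -R.T@t,d/np.linalg.norm(d)
def onz(p,uv,z):
    c,d=ray(p,uv); return c+d*(z-c[2])/d[2]
def proj(p,X):
    K,R,t=map(np.array,(p["camera_matrix"],p["R"],p["t"])); q=K@(R@np.array(X)+t.ravel()); return q[:2]/q[2]
def tri(rays):
    A=0;b=0
    for c,d in rays:
        M=np.eye(3)-np.outer(d,d);A=A+M;b=b+M@c
    return np.linalg.solve(A,b)
E
python3 - <<'E'
from h import *
P={n:viewer.get_image(n) for n in("side","top")}
for n in P:
    cv2.imwrite(f"pics/{n}0.png",P[n]["pixels"]); print(n,ray(P[n],(280,210)))
for k in "spacer_18 spacer_22 spacer_45 gauge gauge_foot gauge_grip chest plate drawer_floor drawer_handle chisel_1 screwdriver".split():
    for n in P:
        print(k,n,[(np.round(r["uv"],1).tolist(),round(r["p"],2)) for r in viewer.pinpoint(P[n],k)[:2]],[(np.round(r["uv"],1).tolist(),round(r["p"],2)) for r in viewer.spot_in(P[n],k)[:2]] if k[:2] in("sp",) else "")
s=env.sense();print(s["time"],s["position"],s["tool_rot"])
E
```

```text
pics
side (array([-0.14039365,  1.17545501,  0.82280188]), array([ 0.52375   , -0.72027764, -0.45484728]))
top (array([0.50332541, 0.1163463 , 1.71690972]), array([ 0.07267555, -0.00778942, -0.99732522]))
spacer_18 side [([260.5, 288.8], 0.98), ([291.6, 264.2], 0.7)] [([291.5, 262.9], 0.74), ([260.0, 285.1], 0.7)]
spacer_18 top [([272.5, 222.5], 0.87), ([235.8, 224.8], 0.82)] [([234.3, 225.1], 0.89), ([272.6, 222.8], 0.66)]
spacer_22 side [([260.5, 288.8], 0.98), ([291.6, 264.2], 0.7)] [([291.5, 262.9], 0.74), ([260.0, 285.1], 0.7)]
spacer_22 top [([272.5, 222.5], 0.87), ([235.8, 224.8], 0.82)] [([234.3, 225.1], 0.89), ([272.6, 222.8], 0.66)]
spacer_45 side [([260.5, 288.8], 0.98), ([291.6, 264.2], 0.7)] [([291.5, 262.9], 0.74), ([260.0, 285.1], 0.7)]
spacer_45 top [([272.5, 222.5], 0.87), ([235.8, 224.8], 0.82)] [([234.3, 225.1], 0.89), ([272.6, 222.8], 0.66)]
gauge side [([364.3, 174.0], 0.62)] 
gauge top [([406.7, 211.4], 0.94)] 
gauge_foot side [] 
gauge_foot top [] 
gauge_grip side [([364.8, 140.6], 0.76)] 
gauge_grip top [([414.4, 209.8], 0.91)] 
chest side [([359.2, 202.5], 0.95)] 
chest top [([397.3, 214.1], 0.82)] 
plate side [([360.6, 176.3], 0.57), ([250.7, 245.2], 0.38)] 
plate top [([404.4, 211.4], 0.98)] 
drawer_floor side [([338.5, 215.1], 0.62)] 
drawer_floor top [([355.3, 212.1], 0.57), ([316.3, 213.4], 0.53)] 
drawer_handle side [([314.6, 227.0], 0.84)] 
drawer_handle top [([314.4, 212.1], 0.75)] 
chisel_1 side [([254.3, 243.3], 0.72), ([195.4, 350.8], 0.46)] 
chisel_1 top [([282.1, 180.6], 0.6)] 
screwdriver side [([195.4, 348.1], 0.62)] 
screwdriver top [([167.2, 225.9], 0.76)] 
1.6 [ 0.26501464 -0.56604344  0.23129943] [[ 9.05677766e-01  4.23966724e-01  1.70175150e-05]
 [ 4.23966724e-01 -9.05677766e-01  2.14206073e-05]
 [ 2.44940097e-05 -1.21853076e-05 -1.00000000e+00]]
```

Run:
```python
import cv2
a=cv2.imread("pics/top0.png")[130:300,130:460];b=cv2.imread("pics/side0.png")[90:390,160:460]
cv2.imwrite("pics/a.png",cv2.resize(a,None,fx=2.4,fy=2.4,interpolation=2))
cv2.imwrite("pics/b.png",cv2.resize(b,None,fx=2,fy=2,interpolation=2))
```

```text
(no output)
```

View pics/a.png

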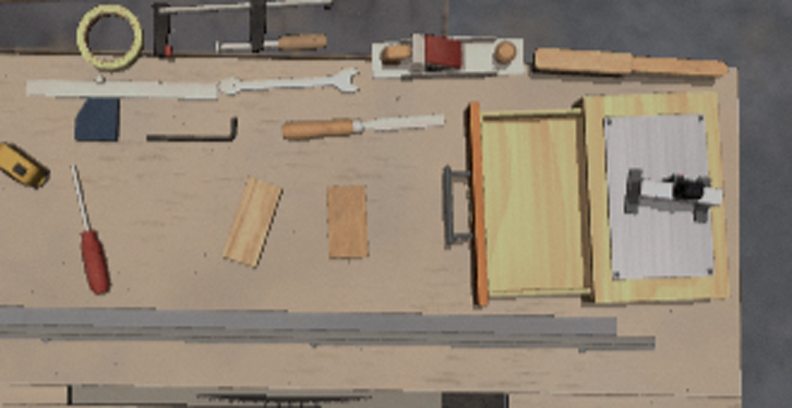

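View pics/b.png

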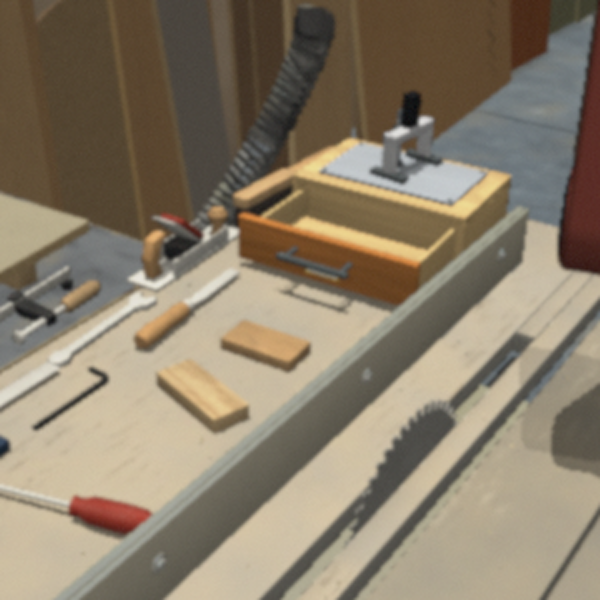

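The blocks present are the narrow pale one (top 236,223 = spacer_22) and the brown one (top 272,222 = spacer_18). There is no 45. The drawer is open, and the gauge stands on the plate at about (407,211) in the top view. Next I'll work out the poses.

```bash
cat >> h.py <<'E'
def block(p,uv,h,half=45):
    """fit top face: segment around uv, return centre (x,y), yaw of long axis, dims"""
    im=cv2.resize(p["pixels"],None,fx=4,fy=4,interpolation=cv2.INTER_CUBIC)
    hsv=cv2.cvtColor(cv2.GaussianBlur(im,(0,0),2),cv2.COLOR_BGR2LAB).astype(float)
    u,v=[int(4*a) for a in uv]
    ref=np.median(hsv[v-12:v+12,u-12:u+12].reshape(-1,3),0)
    w=4*half; 
    bg=np.median(np.concatenate([hsv[v-w:v+w,u-80:u-76].reshape(-1,3),hsv[v-w:v+w,u+76:u+80].reshape(-1,3)]),0)
    m=(np.linalg.norm(hsv-ref,axis=2)<np.linalg.norm(hsv-bg,axis=2)).astype(np.uint8)
    m[:max(v-w,0)]=0;m[v+w:]=0;m[:,:max(u-w,0)]=0;m[:,u+w:]=0
    m=cv2.morphologyEx(m,cv2.MORPH_OPEN,np.ones((9,9)))
    n,L=cv2.connectedComponents(m); m=(L==L[v,u]).astype(np.uint8)
    c=max(cv2.findContours(m,0,2)[0],key=cv2.contourArea).reshape(-1,2)
    W=np.array([onz(p,((a[0]+.5)/4-.5,(a[1]+.5)/4-.5),h)[:2] for a in c],np.float32)
    (cx,cy),d,_=cv2.minAreaRect(W*1000)
    b=cv2.boxPoints(cv2.minAreaRect(W*1000)); e1,e2=b[1]-b[0],b[2]-b[1]
    e=e1 if np.linalg.norm(e1)>np.linalg.norm(e2) else e2
    return np.round([cx,cy],1),round(np.degrees(np.arctan2(e[1],e[0]))%180,1),np.round(sorted(d),1)
E
python3 - <<'E'
from h import *
P={n:viewer.get_image(n) for n in("side","top")}
p=P["top"]
print("22",block(p,(235,225),.022)); print("18",block(p,(273,223),.018))
print("dirs",onz(p,(280,210),0),onz(p,(300,210),0),onz(p,(280,190),0))
for k,z in [("gauge",.101),("gauge_grip",.205),("plate",.101),("drawer_floor",.022),("drawer_handle",.06),("chest",0)]:
    o=[]
    R=[]
    for n in P:
        q=viewer.pinpoint(P[n],k)
        if q: o.append((n,np.round(onz(P[n],q[0]["uv"],z)[:2]*1000,1).tolist())); R.append(ray(P[n],q[0]["uv"]))
    print(k,o,np.round(tri(R)*1000,1) if len(R)>1 else "")
# image corners from crop (a.png /2.4 +130)
f=lambda u,v:(u/2.4+130,v/2.4+130)
for nm,u,v,z in [("plTL",606,114,.101),("plTR",703,114,.101),("plBR",713,275,.101),("plBL",613,280,.101),("drawer front TL",472,103,.087),("drawer front BL",481,305,.087),
 ("gfoot L top",634,170,.111),("gfoot L bot",632,213,.111),("chisel L",283,130,.02),("chisel R",444,120,.01),("fence",400,310,.06),("fence0",400,310,0),("screwdr tip",74,166,0),("scr bottom",101,293,.02)]:
    print(nm,np.round(onz(p,f(u,v),z)[:2]*1000))
E
```

```text
22 (array([580.3, 270.1]), np.float32(171.7), array([ 45.3, 123.1]))
18 (array([580.8, 123.2]), np.float32(3.3), array([ 64.5, 116.7]))
dirs [0.62843742 0.10293669 0.        ] [0.62984064 0.0279495  0.        ] [0.70385519 0.10429675 0.        ]
gauge [('side', [627.6, -353.4]), ('top', [628.7, -358.9])] [ 629.6 -359.2   98.5]
gauge_grip [('side', [638.8, -357.4]), ('top', [615.0, -346.1])] [ 621.  -339.4  214.4]
plate [('side', [625.1, -338.4]), ('top', [630.3, -330.5])] [ 626.5 -332.1  102.8]
drawer_floor [('side', [612.4, -178.9]), ('top', [615.2, -167.4])] [ 611.3 -168.6   26.8]
drawer_handle [('side', [608.4, -37.4]), ('top', [616.8, -33.2])] [612.8 -35.6  59.6]
chest [('side', [607.1, -320.6]), ('top', [623.3, -326.9])] [ 618.9 -331.7   -7.9]
plTL [ 744. -258.]
plTR [ 746. -402.]
plBR [ 509. -415.]
plBL [ 499. -269.]
drawer front TL [758. -61.]
drawer front BL [459. -77.]
gfoot L top [ 660. -297.]
gfoot L bot [ 597. -294.]
chisel L [721. 224.]
chisel R [743. -26.]
fence [448.  40.]
fence0 [446.  38.]
screwdr tip [661. 550.]
scr bottom [465. 497.]
```

```bash
cat >> h.py <<'E'
from scipy.optimize import minimize
def outline_score(P,prm,boxes,step=1.3):
    """mean Lab contrast across the convex hull outline of each box set, all views"""
    x,y,a=prm; c,s=np.cos(a),np.sin(a); tot=[]
    for p,lab in P:
        for B in boxes:
            pts=np.array([proj(p,(x+c*X-s*Y,y+s*X+c*Y,Z)) for X,Y,Z in B],np.float32)
            h=cv2.convexHull(pts).reshape(-1,2); cen=h.mean(0)
            for i in range(len(h)):
                q0,q1=h[i],h[(i+1)%len(h)]; L=np.linalg.norm(q1-q0)
                if L<2: continue
                n=np.array([q1[1]-q0[1],q0[0]-q1[0]])/L
                if n@(cen-q0)>0:n=-n
                t=np.linspace(.08,.92,max(int(L*2),4))[:,None]; e=q0+t*(q1-q0)
                f=lambda d:cv2.remap(lab,*(np.float32((e+d*n)[:,k:k+1]) for k in(0,1)),cv2.INTER_LINEAR).reshape(-1,3)
                tot.append(((np.linalg.norm(f(step)-f(-step),axis=1)).mean(),L))
    t=np.array(tot); return (t[:,0]*t[:,1]).sum()/t[:,1].sum()
def box(cx,cy,dx,dy,z0,z1): return [(cx+i*dx/2,cy+j*dy/2,z) for i in(-1,1) for j in(-1,1) for z in(z0,z1)]
def labs(P): return [(p,cv2.cvtColor(p["pixels"],cv2.COLOR_BGR2LAB).astype(np.float32)) for p in P]
def fit(P,x0,boxes,r=(.012,.012,.2),n=7):
    P=labs(P); g=itertools.product(*(np.linspace(-k,k,n) for k in r))
    c=sorted((-outline_score(P,np.add(x0,d),boxes),tuple(np.add(x0,d))) for d in g)[:3]
    b=min((minimize(lambda q:-outline_score(P,q*np.array([.01,.01,.1]),boxes),np.array(k[1])/[.01,.01,.1],method="Nelder-Mead",options=dict(initial_simplex=np.array(k[1])/[.01,.01,.1]+np.vstack([np.zeros(3),.3*np.eye(3)]),xatol=.003,fatol=.003)) for k in c),key=lambda r:r.fun)
    q=b.x*[.01,.01,.1]; return np.round([q[0]*1e3,q[1]*1e3,np.degrees(q[2])],1),round(-b.fun,1)
SP={"18":(.06,.11,.018),"22":(.055,.13,.022),"45":(.06,.09,.045)}
def spfit(P,k,x,y,yawdeg,**kw):
    w,l,h=SP[k]; return fit(P,(x,y,np.radians(yawdeg)),[box(0,0,w,l,0,h),box(0,0,w,l,h-1e-4,h)],**kw)
E
python3 - <<'E'
from h import *
P=[viewer.get_image(n) for n in("side","top")]
for k,x,y,a in(("18",.58,.123,-88),("22",.58,.27,72-180)):
    print(k,[spfit(Q,k,x,y,a) for Q in(P,P[:1],P[1:])])
d,s=P[1]["pixels"],P[0]["pixels"]
A=cv2.resize(d[165:265,300:450],None,fx=5,fy=5,interpolation=2)
B=cv2.resize(s[120:230,270:420],None,fx=5,fy=5,interpolation=2)
cv2.imwrite("pics/c.png",A);cv2.imwrite("pics/d.png",B)
E
```

```text
18 [(array([582.2, 123.2, -86.1]), np.float64(34.2)), (array([582.2, 123.1, -86.4]), np.float64(48.9)), (array([577.1, 125. , -89. ]), np.float64(20.0))]
22 [(array([ 579.2,  269.9, -109.6]), np.float64(31.4)), (array([ 579.1,  270. , -107.4]), np.float64(45.8)), (array([ 581.4,  264.3, -106.6]), np.float64(24.8))]
```

View pics/c.png

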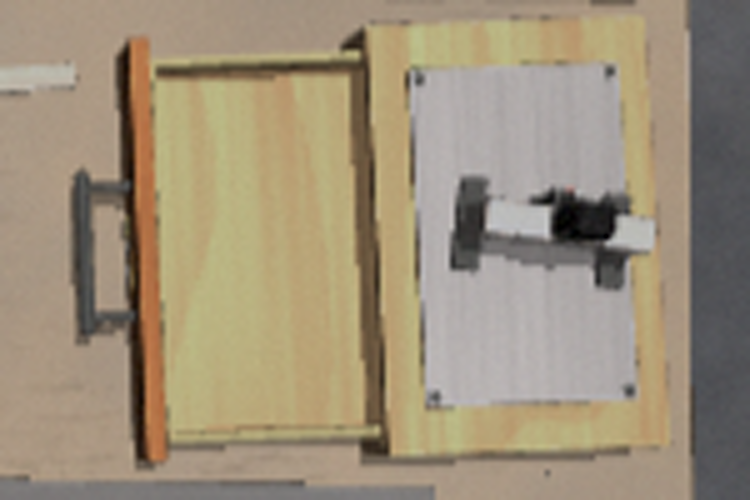

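View pics/d.png

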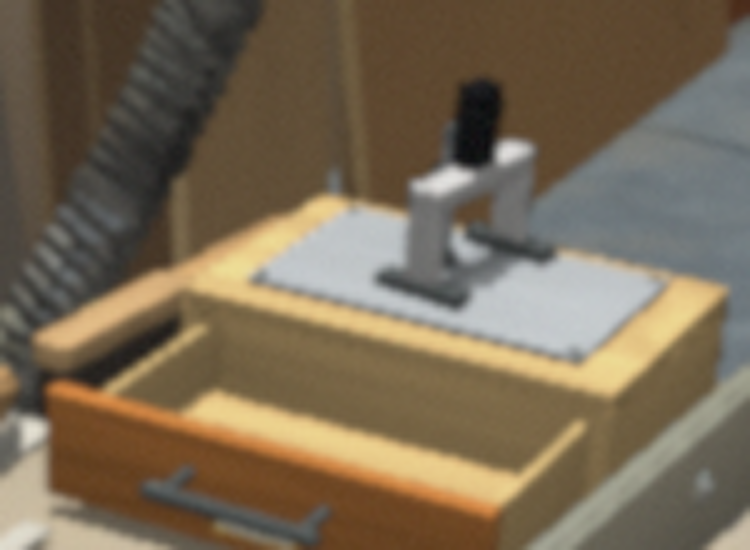

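The gauge's slide is on the world +x side: the red dot sits above the grip in the top view, and it is behind and left of the grip in the side view. So the gauge's yaw is about 180°. Next I'll fit the gauge, chest and drawer.

```bash
cat >> h.py <<'E'
def gfit(P,x,y,yawdeg,z=0,**kw):
    return fit(P,(x,y,np.radians(yawdeg)),[box(0,.051,.066,.018,z,z+.01),box(0,-.051,.066,.018,z,z+.01),box(0,0,.024,.116,z+.058,z+.076)],**kw)
E
python3 - <<'E'
from h import *
P=[viewer.get_image(n) for n in("side","top")]
for Q in(P,P[:1],P[1:]): print("gauge",gfit(Q,.628,-.35,180,.101,r=(.012,.015,.15)))
for Q in(P,P[:1],P[1:]): print("plate",fit(Q,(.627,-.332,np.radians(-87)),[box(0,0,.15,.24,.1009,.101)],r=(.01,.01,.06)))
# drawer corners from c.png (scale5, offset 300,165)
f=lambda u,v:(u/5+300-.4,v/5+165-.4)
for nm,u,v,z in [("panel in far",152,60,.085),("panel in near",168,440,.085),("panel out far",128,40,.087),("panel out near",148,460,.087),("chest front far",366,28,.095),("chest front near",388,452,.095),("chest right far",645,15,.095),("chest right near",668,445,.095),("far wall in",250,70,.07),("near wall in",280,432,.07),("floor near panel",160,250,.022)]:
    print(nm,np.round(onz(P[1],f(u,v),z)[:2]*1000))
E
```

```text
gauge (array([ 626.1, -347.6,  174.4]), np.float64(60.4))
gauge (array([ 623.9, -346.9,  173.4]), np.float64(54.8))
gauge (array([ 627.3, -347.4,  173.8]), np.float64(66.8))
plate (array([ 625.1, -338.8,  -86.8]), np.float64(36.0))
plate (array([ 625.5, -340.4,  -86.7]), np.float64(40.0))
plate (array([ 625. , -338.6,  -86.8]), np.float64(33.3))
panel in far [746. -74.]
panel in near [475. -87.]
panel out far [759. -56.]
panel out near [460. -73.]
chest front far [ 770. -225.]
chest front near [ 469. -241.]
chest right far [ 783. -425.]
chest right near [ 478. -439.]
far wall in [ 742. -146.]
near wall in [ 481. -169.]
floor near panel [613. -88.]
```

>>> {"fn": "step_arm", "kwargs": {
  "series": [
    {"gripper": 6, "dx": 3.3, "dy": 2, "dz": 0.9, "wz": -3.1},
    {"gripper": 6, "dx": 3.3, "dy": 2, "dz": 0.9, "wz": -3.1},
    {"gripper": 6, "dx": 3.3, "dy": 2, "dz": 0.9, "wz": -3.1},
    {"gripper": 6, "dx": 3.3, "dy": 2, "dz": 0.9, "wz": -3.1},
    {"gripper": 6, "dx": 3.3, "dy": 2, "dz": 0.9, "wz": -3.1},
    {"gripper": 6, "dx": 3.3, "dy": 2, "dz": 0.9, "wz": -3.1},
    {"gripper": 6, "dx": 3.3, "dy": 2, "dz": 0.9, "wz": -3.1},
    {"gripper": 6, "dx": 3.3, "dy": 2, "dz": 0.9, "wz": -3.1},
    {"gripper": 6, "dx": 3.3, "dy": 2, "dz": 0.9, "wz": -3.1},
    {"gripper": 6, "dx": 3.3, "dy": 2, "dz": 0.9, "wz": -3.1}
  ]
}}

```text
schema error: expected keys gripper, dx, dy, dz, wx, wy, wz
```

>>> {"fn": "step_arm", "kwargs": {
  "series": [
    {"gripper": 6, "dx": 3.3, "dy": 2, "dz": 0.9, "wx": 0, "wy": 0, "wz": -3.1},
    {"gripper": 6, "dx": 3.3, "dy": 2, "dz": 0.9, "wx": 0, "wy": 0, "wz": -3.1},
    {"gripper": 6, "dx": 3.3, "dy": 2, "dz": 0.9, "wx": 0, "wy": 0, "wz": -3.1},
    {"gripper": 6, "dx": 3.3, "dy": 2, "dz": 0.9, "wx": 0, "wy": 0, "wz": -3.1},
    {"gripper": 6, "dx": 3.3, "dy": 2, "dz": 0.9, "wx": 0, "wy": 0, "wz": -3.1},
    {"gripper": 6, "dx": 3.3, "dy": 2, "dz": 0.9, "wx": 0, "wy": 0, "wz": -3.1},
    {"gripper": 6, "dx": 3.3, "dy": 2, "dz": 0.9, "wx": 0, "wy": 0, "wz": -3.1},
    {"gripper": 6, "dx": 3.3, "dy": 2, "dz": 0.9, "wx": 0, "wy": 0, "wz": -3.1},
    {"gripper": 6, "dx": 3.3, "dy": 2, "dz": 0.9, "wx": 0, "wy": 0, "wz": -3.1},
    {"gripper": 6, "dx": 3.3, "dy": 2, "dz": 0.9, "wx": 0, "wy": 0, "wz": -3.1}
  ]
}}

```text
time: 3.33
position: [0.5964, -0.3648, 0.3219]
tool_rot: [[0.994, -0.106, 0.0], [-0.106, -0.994, -0.0], [0.0, 0.0, -1.0]]
contact_force: [0.5, 0.0, 0.1]
finger_gap: 0.0599
gripper_force: 0.0
```

>>> {"fn": "step_arm", "kwargs": {
  "series": [
    {"gripper": 6, "dx": 1.5, "dy": 0.85, "dz": 0, "wx": 0, "wy": 0, "wz": 0},
    {"gripper": 6, "dx": 1.5, "dy": 0.9, "dz": -1, "wx": 0, "wy": 0, "wz": 0},
    {"gripper": 6, "dx": 0, "dy": 0, "dz": -2.5, "wx": 0, "wy": 0, "wz": 0},
    {"gripper": 6, "dx": 0, "dy": 0, "dz": -2.5, "wx": 0, "wy": 0, "wz": 0},
    {"gripper": 6, "dx": 0, "dy": 0, "dz": -2.5, "wx": 0, "wy": 0, "wz": 0},
    {"gripper": 6, "dx": 0, "dy": 0, "dz": -2.5, "wx": 0, "wy": 0, "wz": 0},
    {"gripper": 6, "dx": 0, "dy": 0, "dz": -1.5, "wx": 0, "wy": 0, "wz": 0},
    {"gripper": 6, "dx": 0, "dy": 0, "dz": -1, "wx": 0, "wy": 0, "wz": 0},
    {"gripper": 6, "dx": 0, "dy": 0, "dz": 0, "wx": 0, "wy": 0, "wz": 0}
  ]
}}

```text
time: 4.08
position: [0.6228, -0.3479, 0.182]
tool_rot: [[0.995, -0.104, -0.006], [-0.104, -0.995, 0.004], [-0.006, -0.003, -1.0]]
contact_force: [0.5, 0.4, -0.6]
finger_gap: 0.0598
gripper_force: 0.0
```

Run:
```python
from h import *
a=viewer.get_image("side")
b=viewer.get_image("top")
print(env.sense()["position"],env.sense()["contact_force"])
cv2.imwrite("pics/e.png",np.hstack([cv2.resize(a["pixels"][90:190,300:420],None,fx=3.3,fy=3.3,interpolation=2),cv2.resize(b["pixels"][155:255,350:470],None,fx=3.3,fy=3.3,interpolation=2)]))
```

```text
[ 0.6250307  -0.34911377  0.18669786] [-0.36906004  0.40827277  0.8148223 ]
```

View pics/e.png

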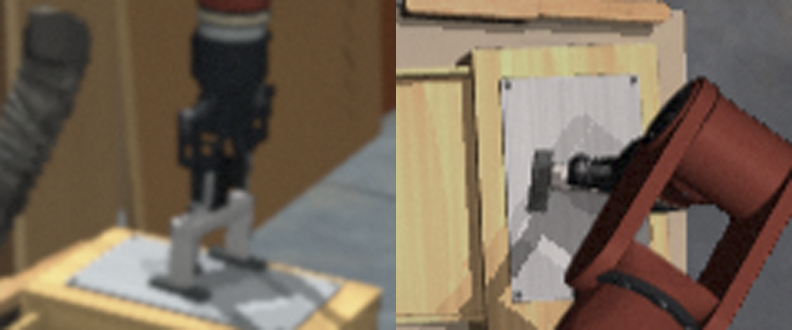

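The fingers straddle the grip in the side picture (crop about 215,190). Closing now.

>>> {"fn": "step_arm", "kwargs": {
  "newtons": 50,
  "series": [
    {"gripper": 0, "dx": 0, "dy": 0, "dz": 0, "wx": 0, "wy": 0, "wz": 0},
    {"gripper": 0, "dx": 0, "dy": 0, "dz": 0, "wx": 0, "wy": 0, "wz": 0},
    {"gripper": 0, "dx": 0, "dy": 0, "dz": 0, "wx": 0, "wy": 0, "wz": 0},
    {"gripper": 0, "dx": 0, "dy": 0, "dz": 0, "wx": 0, "wy": 0, "wz": 0},
    {"gripper": 0, "dx": 0, "dy": 0, "dz": 0, "wx": 0, "wy": 0, "wz": 0},
    {"gripper": 0, "dx": 0, "dy": 0, "dz": 0.5, "wx": 0, "wy": 0, "wz": 0},
    {"gripper": 0, "dx": 0, "dy": 0, "dz": 1, "wx": 0, "wy": 0, "wz": 0},
    {"gripper": 0, "dx": 0, "dy": 0, "dz": 1.5, "wx": 0, "wy": 0, "wz": 0}
  ]
}}

```text
time: 4.85
position: [0.6224, -0.3473, 0.2124]
tool_rot: [[0.995, -0.103, -0.008], [-0.103, -0.995, 0.004], [-0.008, -0.003, -1.0]]
contact_force: [0.0, -0.5, -6.5]
finger_gap: 0.0274
gripper_force: 50.1
```

Run:
```python
from h import *
P=[viewer.get_image(n) for n in("side","top")]
for k,x,y,a in(("18",.58,.123,-88),("22",.58,.27,72-180)):
    print(k,spfit(P,k,x,y,a,r=(.03,.03,.25),n=9))
s=env.sense();print(s["position"],s["tool_rot"][:,1],s["finger_gap"],s["contact_force"])
for x0 in(.63,.615):
  print(gfit(P[:1],x0,-.348,174,s["position"][2]-.1867+.101))
```

```text
18 (array([582.2, 123.2, -86.4]), np.float64(35.5))
22 (array([ 579.4,  270.9, -108.5]), np.float64(32.6))
[ 0.62611429 -0.34963899  0.21928975] [-0.10312374 -0.99466509  0.00261615] 0.027300172043601738 [ 1.75692195 -1.20393895 -3.21845138]
(array([ 647.9, -359. ,  161.5]), np.float64(27.5))
(array([ 609.3, -326.4,  174.8]), np.float64(38.9))
```

>>> {"fn": "step_arm", "kwargs": {
  "series": [
    {"gripper": 0, "dx": -0.4, "dy": 3.5, "dz": 0.3, "wx": 0, "wy": 0, "wz": 0.95},
    {"gripper": 0, "dx": -0.4, "dy": 4, "dz": 0, "wx": 0, "wy": 0, "wz": 0.95},
    {"gripper": 0, "dx": -0.4, "dy": 4, "dz": 0, "wx": 0, "wy": 0, "wz": 0.95},
    {"gripper": 0, "dx": -0.4, "dy": 4, "dz": 0, "wx": 0, "wy": 0, "wz": 0.95},
    {"gripper": 0, "dx": -0.4, "dy": 4, "dz": 0, "wx": 0, "wy": 0, "wz": 0.95},
    {"gripper": 0, "dx": -0.4, "dy": 4, "dz": 0, "wx": 0, "wy": 0, "wz": 0.95},
    {"gripper": 0, "dx": -0.4, "dy": 4, "dz": 0, "wx": 0, "wy": 0, "wz": 0.95},
    {"gripper": 0, "dx": -0.4, "dy": 4, "dz": 0, "wx": 0, "wy": 0, "wz": 0.95},
    {"gripper": 0, "dx": -0.4, "dy": 4, "dz": 0, "wx": 0, "wy": 0, "wz": 0.95},
    {"gripper": 0, "dx": -0.4, "dy": 4, "dz": 0, "wx": 0, "wy": 0, "wz": 0.95}
  ]
}}

```text
time: 5.78
position: [0.5844, 0.0481, 0.2194]
tool_rot: [[0.998, 0.063, 0.0], [0.063, -0.998, -0.0], [0.0, 0.0, -1.0]]
contact_force: [0.9, -0.1, -4.9]
finger_gap: 0.0272
gripper_force: 51.6
```

>>> {"fn": "step_arm", "kwargs": {
  "series": [
    {"gripper": 0, "dx": -0.2, "dy": 4, "dz": 0, "wx": 0, "wy": 0, "wz": 0},
    {"gripper": 0, "dx": -0.2, "dy": 2.75, "dz": -1, "wx": 0, "wy": 0, "wz": 0},
    {"gripper": 0, "dx": 0, "dy": 1, "dz": -2, "wx": 0, "wy": 0, "wz": 0},
    {"gripper": 0, "dx": 0, "dy": 0, "dz": -2, "wx": 0, "wy": 0, "wz": 0},
    {"gripper": 0, "dx": 0, "dy": 0, "dz": -2, "wx": 0, "wy": 0, "wz": 0},
    {"gripper": 0, "dx": 0, "dy": 0, "dz": 0, "wx": 0, "wy": 0, "wz": 0},
    {"gripper": 0, "dx": 0, "dy": 0, "dz": 0, "wx": 0, "wy": 0, "wz": 0}
  ]
}}

```text
time: 6.37
position: [0.5793, 0.1238, 0.1477]
tool_rot: [[0.998, 0.063, -0.004], [0.063, -0.998, -0.001], [-0.004, 0.0, -1.0]]
contact_force: [0.2, -0.7, -5.1]
finger_gap: 0.0276
gripper_force: 51.7
```

Run:
```python
from h import *
P=[viewer.get_image(n) for n in("side","top")]
s=env.sense();p=s["position"];ang=np.degrees(np.arctan2(s["tool_rot"][1,1],s["tool_rot"][0,1]));print(p,ang,s["time"])
for k,x,y,a in(("18",.582,.123,-86),("22",.58,.27,72-180)):
    print(k,[spfit(P[:n],k,x,y,a,r=(.03,.03,.25)) for n in(1,2)])
z=p[2]-.0857
print("gauge",z,[gfit(Q,p[0],p[1],ang+270,z,r=(.008,.008,.1)) for Q in (P[:1],P[1:])])
cv2.imwrite("pics/f.png",np.hstack([cv2.resize(P[0]["pixels"][190:320,200:330],None,fx=3,fy=3,interpolation=2),cv2.resize(P[1]["pixels"][155:285,200:330],None,fx=3,fy=3,interpolation=2)]))
```

```text
[0.58215558 0.12373791 0.15076448] -86.4414894107923 6.4667
18 [(array([583. , 121.5, -81.6]), np.float64(37.5)), (array([600.2, 155.2, -84.3]), np.float64(33.3))]
22 [(array([ 579.1,  270. , -107.4]), np.float64(46.5)), (array([ 579.4,  270.9, -108.6]), np.float64(32.0))]
gauge 0.06506448315232885 [(array([573.6, 129.8, 186.4]), np.float64(45.7)), (array([561.1, 122.6, 187. ]), np.float64(24.8))]
```

View pics/f.png

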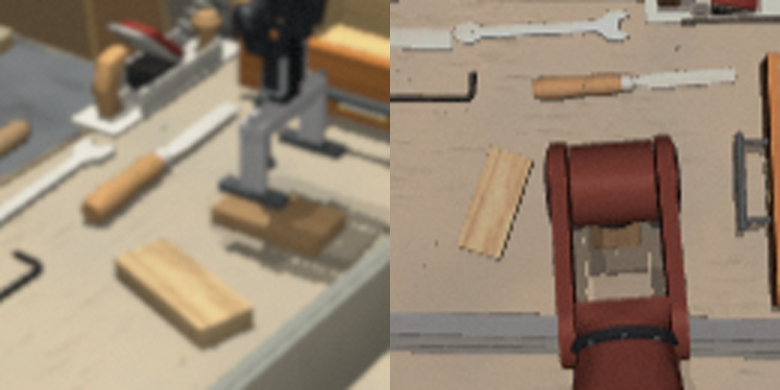

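The block has not moved and the gauge is straddling it. Lowering.

>>> {"fn": "step_arm", "kwargs": {
  "series": [
    {"gripper": 0, "dx": 0, "dy": 0, "dz": -2, "wx": 0, "wy": 0, "wz": 0},
    {"gripper": 0, "dx": 0, "dy": 0, "dz": -2, "wx": 0, "wy": 0, "wz": 0},
    {"gripper": 0, "dx": 0, "dy": 0, "dz": -1.2, "wx": 0, "wy": 0, "wz": 0},
    {"gripper": 0, "dx": 0, "dy": 0, "dz": -0.7, "wx": 0, "wy": 0, "wz": 0},
    {"gripper": 0, "dx": 0, "dy": 0, "dz": -0.4, "wx": 0, "wy": 0, "wz": 0},
    {"gripper": 0, "dx": 0, "dy": 0, "dz": -0.2, "wx": 0, "wy": 0, "wz": 0},
    {"gripper": 0, "dx": 0, "dy": 0, "dz": 0, "wx": 0, "wy": 0, "wz": 0},
    {"gripper": 0, "dx": 0, "dy": 0, "dz": 0, "wx": 0, "wy": 0, "wz": 0}
  ]
}}

```text
time: 7.13
position: [0.5826, 0.1236, 0.0879]
tool_rot: [[0.998, 0.063, 0.002], [0.063, -0.998, -0.001], [0.002, 0.001, -1.0]]
contact_force: [-3.8, -0.9, 5.3]
finger_gap: 0.0276
gripper_force: 53.2
```

Run:
```python
from h import *
P=viewer.get_image("side");s=env.sense();p=s["position"];print(p,s["contact_force"])
for z in(0,):print(gfit([P],p[0],p[1],184,z,r=(.008,.008,.1)))
```

```text
[0.58256739 0.12363569 0.08790462] [-4.61677994 -2.08411996  5.97545777]
(array([581.7, 123.1, 184.7]), np.float64(35.0))
```

>>> {"fn": "step_arm", "kwargs": {
  "series": [
    {"gripper": 5.5, "dx": 0, "dy": 0, "dz": 0, "wx": 0, "wy": 0, "wz": 0},
    {"gripper": 5.5, "dx": 0, "dy": 0, "dz": 0, "wx": 0, "wy": 0, "wz": 0},
    {"gripper": 5.5, "dx": 0, "dy": 0, "dz": 0, "wx": 0, "wy": 0, "wz": 0},
    {"gripper": 5.5, "dx": 0, "dy": 0, "dz": 0, "wx": 0, "wy": 0, "wz": 0},
    {"gripper": 5.5, "dx": 0, "dy": 0, "dz": 0, "wx": 0, "wy": 0, "wz": 0},
    {"gripper": 5.5, "dx": 0, "dy": 0, "dz": 0, "wx": 0, "wy": 0, "wz": 0},
    {"gripper": 5.5, "dx": 0, "dy": 0, "dz": 0, "wx": 0, "wy": 0, "wz": 0},
    {"gripper": 5.5, "dx": 0, "dy": 0, "dz": 0, "wx": 0, "wy": 0, "wz": 0},
    {"gripper": 5.5, "dx": 0, "dy": 0, "dz": 0, "wx": 0, "wy": 0, "wz": 0},
    {"gripper": 5.5, "dx": 0, "dy": 0, "dz": 0, "wx": 0, "wy": 0, "wz": 0}
  ]
}}

```text
time: 8.02
position: [0.5809, 0.1239, 0.0842]
tool_rot: [[0.998, 0.063, -0.0], [0.063, -0.998, -0.0], [-0.0, -0.0, -1.0]]
contact_force: [0.9, 1.2, -0.1]
finger_gap: 0.055
gripper_force: 0.0
```

Run:
```python
from h import *
P=viewer.get_image("side");s=env.sense();p=s["position"];print(p,s["contact_force"],s["finger_gap"])
print(gfit([P],p[0],p[1],184,0,r=(.008,.008,.1)))
cv2.imwrite("pics/g.png",cv2.resize(P["pixels"][180:310,220:350],None,fx=4.5,fy=4.5,interpolation=2))
```

```text
[0.58097979 0.12395174 0.08423575] [ 0.37985137 -0.45577827  0.13439239] 0.055012823398033345
(array([581.6, 122.7, 183.9]), np.float64(34.2))
```

View pics/g.png

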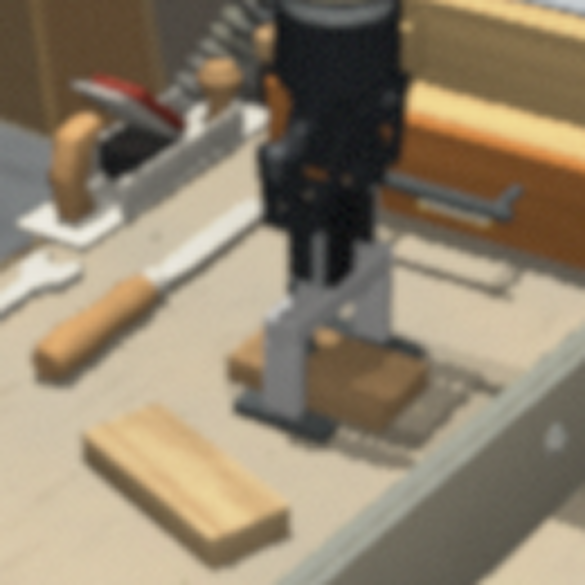

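The gauge stands astride block 18 with both feet on the table. Regripping, then moving on to block 22.

>>> {"fn": "step_arm", "kwargs": {
  "newtons": 50,
  "series": [
    {"gripper": 0, "dx": 0, "dy": 0, "dz": 0, "wx": 0, "wy": 0, "wz": 0},
    {"gripper": 0, "dx": 0, "dy": 0, "dz": 0, "wx": 0, "wy": 0, "wz": 0},
    {"gripper": 0, "dx": 0, "dy": 0, "dz": 0, "wx": 0, "wy": 0, "wz": 0},
    {"gripper": 0, "dx": 0, "dy": 0, "dz": 0, "wx": 0, "wy": 0, "wz": 0},
    {"gripper": 0, "dx": 0, "dy": 0, "dz": 0, "wx": 0, "wy": 0, "wz": 0},
    {"gripper": 0, "dx": 0, "dy": 0, "dz": 1, "wx": 0, "wy": 0, "wz": 0},
    {"gripper": 0, "dx": 0, "dy": 0, "dz": 2.5, "wx": 0, "wy": 0, "wz": 0},
    {"gripper": 0, "dx": 0, "dy": 0, "dz": 2.5, "wx": 0, "wy": 0, "wz": 0},
    {"gripper": 0, "dx": 0, "dy": 0, "dz": 1, "wx": 0, "wy": 0, "wz": 0}
  ]
}}

```text
time: 8.82
position: [0.582, 0.1244, 0.1569]
tool_rot: [[0.998, 0.063, 0.003], [0.063, -0.998, 0.001], [0.003, -0.001, -1.0]]
contact_force: [1.6, 0.2, -4.0]
finger_gap: 0.0277
gripper_force: 51.0
```

>>> {"fn": "step_arm", "kwargs": {
  "series": [
    {"gripper": 0, "dx": 0, "dy": 2, "dz": 0, "wx": 0, "wy": 0, "wz": -4},
    {"gripper": 0, "dx": 0, "dy": 3, "dz": 0, "wx": 0, "wy": 0, "wz": -4},
    {"gripper": 0, "dx": 0, "dy": 3, "dz": 0, "wx": 0, "wy": 0, "wz": -4},
    {"gripper": 0, "dx": 0, "dy": 3, "dz": 0, "wx": 0, "wy": 0, "wz": -4},
    {"gripper": 0, "dx": -0.1, "dy": 2, "dz": 0, "wx": 0, "wy": 0, "wz": -4},
    {"gripper": 0, "dx": -0.1, "dy": 1.6, "dz": 0, "wx": 0, "wy": 0, "wz": -2},
    {"gripper": 0, "dx": 0, "dy": 0, "dz": 0, "wx": 0, "wy": 0, "wz": 0},
    {"gripper": 0, "dx": 0, "dy": 0, "dz": 0, "wx": 0, "wy": 0, "wz": 0},
    {"gripper": 0, "dx": 0, "dy": 0, "dz": 0, "wx": 0, "wy": 0, "wz": 0}
  ]
}}

```text
time: 9.57
position: [0.5781, 0.2694, 0.1531]
tool_rot: [[0.949, -0.315, -0.002], [-0.315, -0.949, -0.001], [-0.002, 0.002, -1.0]]
contact_force: [-0.5, -0.2, -5.3]
finger_gap: 0.0272
gripper_force: 51.3
```

Run:
```python
from h import *
P=[viewer.get_image(n) for n in("side","top")]
s=env.sense();p=s["position"];ang=np.degrees(np.arctan2(s["tool_rot"][1,1],s["tool_rot"][0,1]));print(p,ang,s["time"],s["joint_pos"])
for k,x,y,a in(("18",.582,.123,-86),("22",.58,.27,72-180)):
    print(k,[spfit(P[:n],k,x,y,a,r=(.03,.03,.25)) for n in(1,2)])
z=p[2]-.0842
print("gauge",z,gfit(P[:1],p[0],p[1],ang+270,z,r=(.008,.008,.1)))
```

```text
[0.57859626 0.26891666 0.15359425] -108.45305621647033 9.6667 [ 3.25277546e-01  3.17270901e-01  1.64210801e+00 -3.11416320e-04
  1.18371546e+00  2.21825881e+00]
18 [(array([582.2, 121.8, -88.9]), np.float64(45.9)), (array([582.1, 122.4, -87.8]), np.float64(32.6))]
22 [(array([ 578.3,  270.5, -107.1]), np.float64(31.5)), (array([ 578.8,  270. , -108.1]), np.float64(27.5))]
gauge 0.06939424782656187 (array([579.2, 267.2, 160.2]), np.float64(46.5))
```

>>> {"fn": "step_arm", "kwargs": {
  "series": [
    {"gripper": 0, "dx": 0, "dy": 0.15, "dz": -2, "wx": 0, "wy": 0, "wz": 0},
    {"gripper": 0, "dx": 0, "dy": 0, "dz": -2, "wx": 0, "wy": 0, "wz": 0},
    {"gripper": 0, "dx": 0, "dy": 0, "dz": -1.4, "wx": 0, "wy": 0, "wz": 0},
    {"gripper": 0, "dx": 0, "dy": 0, "dz": -0.8, "wx": 0, "wy": 0, "wz": 0},
    {"gripper": 0, "dx": 0, "dy": 0, "dz": -0.5, "wx": 0, "wy": 0, "wz": 0},
    {"gripper": 0, "dx": 0, "dy": 0, "dz": -0.2, "wx": 0, "wy": 0, "wz": 0},
    {"gripper": 0, "dx": 0, "dy": 0, "dz": 0, "wx": 0, "wy": 0, "wz": 0},
    {"gripper": 0, "dx": 0, "dy": 0, "dz": 0, "wx": 0, "wy": 0, "wz": 0}
  ]
}}

```text
time: 10.33
position: [0.5797, 0.2717, 0.0863]
tool_rot: [[0.949, -0.316, 0.002], [-0.316, -0.949, 0.001], [0.001, -0.001, -1.0]]
contact_force: [-0.8, 0.1, -4.1]
finger_gap: 0.0276
gripper_force: 51.4
```

>>> {"fn": "step_arm", "kwargs": {
  "series": [
    {"gripper": 5.5, "dx": 0, "dy": 0, "dz": 0, "wx": 0, "wy": 0, "wz": 0},
    {"gripper": 5.5, "dx": 0, "dy": 0, "dz": 0, "wx": 0, "wy": 0, "wz": 0},
    {"gripper": 5.5, "dx": 0, "dy": 0, "dz": 0, "wx": 0, "wy": 0, "wz": 0},
    {"gripper": 5.5, "dx": 0, "dy": 0, "dz": 0, "wx": 0, "wy": 0, "wz": 0},
    {"gripper": 5.5, "dx": 0, "dy": 0, "dz": 0, "wx": 0, "wy": 0, "wz": 0},
    {"gripper": 5.5, "dx": 0, "dy": 0, "dz": 0, "wx": 0, "wy": 0, "wz": 0}
  ]
}}

```text
time: 10.83
position: [0.5793, 0.2716, 0.0858]
tool_rot: [[0.949, -0.316, 0.001], [-0.316, -0.949, 0.0], [0.001, -0.001, -1.0]]
contact_force: [0.1, 0.1, -0.7]
finger_gap: 0.0547
gripper_force: 0.0
```

Run:
```python
from h import *
P=viewer.get_image("side");s=env.sense();p=s["position"];print(p,s["contact_force"],s["finger_gap"])
print(gfit([P],p[0],p[1],161.5,0,r=(.008,.008,.1)))
print("18",spfit([P],"18",.582,.123,-86,r=(.03,.03,.25)))
cv2.imwrite("pics/h.png",cv2.resize(P["pixels"][180:320,190:330],None,fx=4,fy=4,interpolation=2))
```

```text
[0.5791654  0.27157813 0.08560307] [-0.15576241  0.03274962  0.34696288] 0.055285326463553844
(array([581. , 268.7, 161.1]), np.float64(40.2))
18 (array([582.3, 122.9, -86.8]), np.float64(45.4))
```

View pics/h.png

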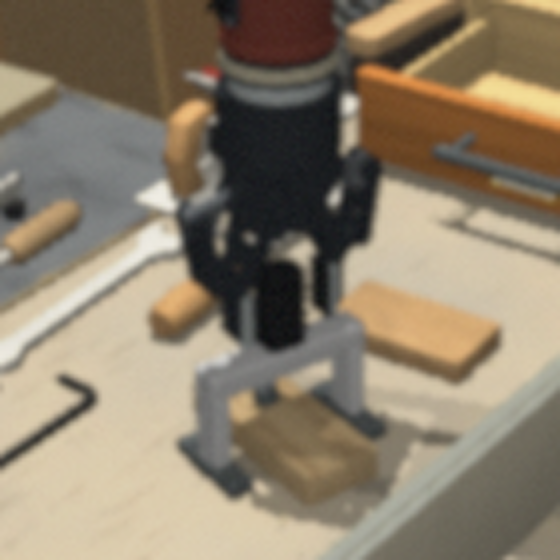

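Block 22 is measured: the gauge is astride it, and block 18 is still at (582,123). Next is picking block 18, with the gauge left standing for now.

>>> {"fn": "step_arm", "kwargs": {
  "series": [
    {"gripper": 5.5, "dx": 0, "dy": 0, "dz": 2, "wx": 0, "wy": 0, "wz": 0},
    {"gripper": 5.5, "dx": 0, "dy": 0, "dz": 3, "wx": 0, "wy": 0, "wz": 0},
    {"gripper": 5.5, "dx": 0, "dy": 0, "dz": 3, "wx": 0, "wy": 0, "wz": 0},
    {"gripper": 8.5, "dx": 0, "dy": -1, "dz": 2, "wx": 0, "wy": 0, "wz": 4},
    {"gripper": 8.5, "dx": 0, "dy": -3, "dz": 0, "wx": 0, "wy": 0, "wz": 4},
    {"gripper": 8.5, "dx": 0, "dy": -3, "dz": 0, "wx": 0, "wy": 0, "wz": 4},
    {"gripper": 8.5, "dx": 0.1, "dy": -3, "dz": 0, "wx": 0, "wy": 0, "wz": 4},
    {"gripper": 8.5, "dx": 0.1, "dy": -3, "dz": 0, "wx": 0, "wy": 0, "wz": 4},
    {"gripper": 8.5, "dx": 0.1, "dy": -1.9, "dz": 0, "wx": 0, "wy": 0, "wz": 1.5},
    {"gripper": 8.5, "dx": 0, "dy": 0, "dz": 0, "wx": 0, "wy": 0, "wz": 0}
  ]
}}

```text
time: 11.72
position: [0.5822, 0.1188, 0.1853]
tool_rot: [[0.999, 0.051, 0.0], [0.051, -0.999, -0.002], [-0.0, 0.002, -1.0]]
contact_force: [-1.0, 0.6, 0.3]
finger_gap: 0.0845
gripper_force: 0.0
```

Run:
```python
from h import *
P=viewer.get_image("side");s=env.sense();p=s["position"];print(p,np.degrees(np.arctan2(s["tool_rot"][1,1],s["tool_rot"][0,1])),s["finger_gap"])
print("18",spfit([P],"18",.582,.123,-86,r=(.03,.03,.25)))
```

```text
[0.58210694 0.12077043 0.18534455] -87.12166151845257 0.08482505801683236
18 (array([582.1, 123.4, -83.2]), np.float64(30.9))
```

>>> {"fn": "step_arm", "kwargs": {
  "series": [
    {"gripper": 8.5, "dx": 0, "dy": 0.15, "dz": -4, "wx": 0, "wy": 0, "wz": 0},
    {"gripper": 8.5, "dx": 0, "dy": 0, "dz": -4, "wx": 0, "wy": 0, "wz": 0},
    {"gripper": 8.5, "dx": 0, "dy": 0, "dz": -4, "wx": 0, "wy": 0, "wz": 0},
    {"gripper": 8.5, "dx": 0, "dy": 0, "dz": -2.5, "wx": 0, "wy": 0, "wz": 0},
    {"gripper": 8.5, "dx": 0, "dy": 0, "dz": -1.7, "wx": 0, "wy": 0, "wz": 0},
    {"gripper": 8.5, "dx": 0, "dy": 0, "dz": -1.2, "wx": 0, "wy": 0, "wz": 0},
    {"gripper": 8.5, "dx": 0, "dy": 0, "dz": -0.7, "wx": 0, "wy": 0, "wz": 0},
    {"gripper": 8.5, "dx": 0, "dy": 0, "dz": 0, "wx": 0, "wy": 0, "wz": 0},
    {"gripper": 8.5, "dx": 0, "dy": 0, "dz": 0, "wx": 0, "wy": 0, "wz": 0}
  ]
}}

```text
time: 12.52
position: [0.5828, 0.1245, 0.0051]
tool_rot: [[0.999, 0.054, 0.001], [0.054, -0.999, 0.0], [0.001, -0.0, -1.0]]
contact_force: [0.1, -0.2, 0.6]
finger_gap: 0.0848
gripper_force: 0.0
```

>>> {"fn": "step_arm", "kwargs": {
  "newtons": 50,
  "series": [
    {"gripper": 4, "dx": 0, "dy": 0, "dz": 0, "wx": 0, "wy": 0, "wz": 0},
    {"gripper": 4, "dx": 0, "dy": 0, "dz": 0, "wx": 0, "wy": 0, "wz": 0},
    {"gripper": 4, "dx": 0, "dy": 0, "dz": 0, "wx": 0, "wy": 0, "wz": 0},
    {"gripper": 4, "dx": 0, "dy": 0, "dz": 0, "wx": 0, "wy": 0, "wz": 0},
    {"gripper": 4, "dx": 0, "dy": 0, "dz": 0, "wx": 0, "wy": 0, "wz": 0},
    {"gripper": 4, "dx": 0, "dy": 0, "dz": 0, "wx": 0, "wy": 0, "wz": 0}
  ]
}}

```text
time: 13.02
position: [0.584, 0.1242, 0.0065]
tool_rot: [[0.999, 0.054, 0.004], [0.054, -0.999, 0.0], [0.004, -0.0, -1.0]]
contact_force: [-1.1, -0.0, 5.7]
finger_gap: 0.0585
gripper_force: 54.2
```

>>> {"fn": "step_arm", "kwargs": {
  "series": [
    {"gripper": 4, "dx": 0, "dy": 0, "dz": 1, "wx": 0, "wy": 0, "wz": 0},
    {"gripper": 4, "dx": 0, "dy": 0, "dz": 3, "wx": 0, "wy": 0, "wz": 0},
    {"gripper": 4, "dx": 0, "dy": 0, "dz": 4, "wx": 0, "wy": 0, "wz": 0},
    {"gripper": 4, "dx": 0.4, "dy": -1, "dz": 4, "wx": 0, "wy": 0, "wz": 4},
    {"gripper": 4, "dx": 0.8, "dy": -2, "dz": 2, "wx": 0, "wy": 0, "wz": 6.5},
    {"gripper": 4, "dx": 0.8, "dy": -2, "dz": 0, "wx": 0, "wy": 0, "wz": 6.5},
    {"gripper": 4, "dx": 0.8, "dy": -2, "dz": 0, "wx": 0, "wy": 0, "wz": 6.5},
    {"gripper": 4, "dx": 0.8, "dy": -2, "dz": 0, "wx": 0, "wy": 0, "wz": 6.5},
    {"gripper": 4, "dx": 0.8, "dy": -2, "dz": 0, "wx": 0, "wy": 0, "wz": 6.5},
    {"gripper": 4, "dx": 0.8, "dy": -2, "dz": 0, "wx": 0, "wy": 0, "wz": 6.5}
  ]
}}

```text
time: 13.85
position: [0.6336, -0.007, 0.1446]
tool_rot: [[0.69, 0.724, -0.001], [0.724, -0.69, 0.0], [-0.0, -0.0, -1.0]]
contact_force: [0.6, -0.5, -1.4]
finger_gap: 0.0582
gripper_force: 54.0
```

>>> {"fn": "step_arm", "kwargs": {
  "series": [
    {"gripper": 4, "dx": 0.8, "dy": -2, "dz": 0, "wx": 0, "wy": 0, "wz": 6.5},
    {"gripper": 4, "dx": 0.8, "dy": -2, "dz": 0, "wx": 0, "wy": 0, "wz": 6.5},
    {"gripper": 4, "dx": 0.8, "dy": -2, "dz": 0, "wx": 0, "wy": 0, "wz": 6.5},
    {"gripper": 4, "dx": 0.8, "dy": -2, "dz": 0, "wx": 0, "wy": 0, "wz": 6.5},
    {"gripper": 4, "dx": 0.8, "dy": -2, "dz": 0, "wx": 0, "wy": 0, "wz": 6.5},
    {"gripper": 4, "dx": 0.8, "dy": -2, "dz": 0, "wx": 0, "wy": 0, "wz": 6.5},
    {"gripper": 4, "dx": 0.6, "dy": -2, "dz": 0, "wx": 0, "wy": 0, "wz": 6.5},
    {"gripper": 4, "dx": 0, "dy": -0.5, "dz": 0, "wx": 0, "wy": 0, "wz": 1.5},
    {"gripper": 4, "dx": 0, "dy": 0, "dz": 0, "wx": 0, "wy": 0, "wz": 0},
    {"gripper": 4, "dx": 0, "dy": 0, "dz": 0, "wx": 0, "wy": 0, "wz": 0}
  ]
}}

```text
time: 14.68
position: [0.6874, -0.1512, 0.1441]
tool_rot: [[-0.052, 0.999, -0.001], [0.999, 0.052, 0.001], [0.001, -0.001, -1.0]]
contact_force: [0.3, 0.7, -0.5]
finger_gap: 0.058
gripper_force: 54.0
```

Run:
```python
from h import *
P=[viewer.get_image(n) for n in("side","top")];s=env.sense();p=s["position"];print(p,np.degrees(np.arctan2(s["tool_rot"][1,1],s["tool_rot"][0,1])),s["finger_gap"],s["contact_force"])
for n in(0,1): print("handle",np.round(onz(P[n],viewer.pinpoint(P[n],"drawer_handle")[0]["uv"],.06),3))
cv2.imwrite("pics/i.png",np.hstack([cv2.resize(P[0]["pixels"][130:260,260:390],None,fx=3,fy=3,interpolation=2),cv2.resize(P[1]["pixels"][155:285,300:430],None,fx=3,fy=3,interpolation=2)]))
```

```text
[ 0.68744844 -0.15018176  0.14411862] 3.068391419526682 0.05794010964118508 [ 0.39972284 -0.35285206 -0.69889933]
handle [ 0.611 -0.031  0.06 ]
handle [ 0.613 -0.034  0.06 ]
```

View pics/i.png

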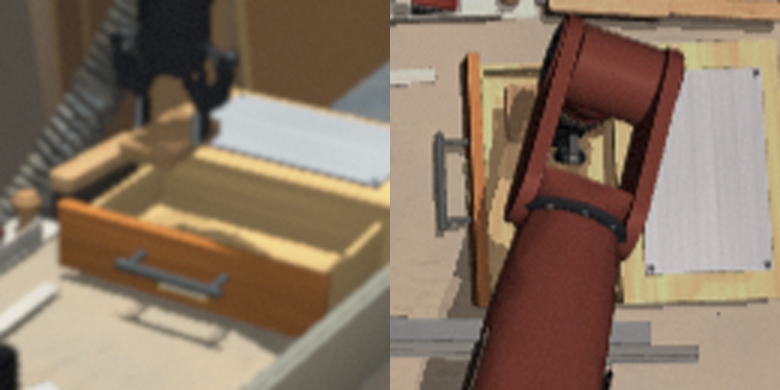

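>>> {"fn": "step_arm", "kwargs": {
  "series": [
    {"gripper": 4, "dx": -0.6, "dy": 0, "dz": -1.5, "wx": 0, "wy": 0, "wz": 0},
    {"gripper": 4, "dx": 0, "dy": 0, "dz": -2.5, "wx": 0, "wy": 0, "wz": 0},
    {"gripper": 4, "dx": 0, "dy": 0, "dz": -2.5, "wx": 0, "wy": 0, "wz": 0},
    {"gripper": 4, "dx": 0, "dy": 0, "dz": -2, "wx": 0, "wy": 0, "wz": 0},
    {"gripper": 4, "dx": 0, "dy": 0, "dz": -1.4, "wx": 0, "wy": 0, "wz": 0},
    {"gripper": 4, "dx": 0, "dy": 0, "dz": -1, "wx": 0, "wy": 0, "wz": 0},
    {"gripper": 4, "dx": 0, "dy": 0, "dz": -0.5, "wx": 0, "wy": 0, "wz": 0},
    {"gripper": 4, "dx": 0, "dy": 0, "dz": 0, "wx": 0, "wy": 0, "wz": 0},
    {"gripper": 4, "dx": 0, "dy": 0, "dz": 0, "wx": 0, "wy": 0, "wz": 0}
  ]
}}

```text
time: 15.63
position: [0.6831, -0.1512, 0.0314]
tool_rot: [[-0.054, 0.999, 0.002], [0.999, 0.054, -0.001], [-0.001, 0.002, -1.0]]
contact_force: [-0.0, 0.4, 0.6]
finger_gap: 0.058
gripper_force: 54.0
```

>>> {"fn": "step_arm", "kwargs": {
  "series": [
    {"gripper": 4, "dx": 0, "dy": 0, "dz": -0.2, "wx": 0, "wy": 0, "wz": 0},
    {"gripper": 4, "dx": 0, "dy": 0, "dz": 0, "wx": 0, "wy": 0, "wz": 0},
    {"gripper": 7, "dx": 0, "dy": 0, "dz": 0, "wx": 0, "wy": 0, "wz": 0},
    {"gripper": 7, "dx": 0, "dy": 0, "dz": 0, "wx": 0, "wy": 0, "wz": 0},
    {"gripper": 7, "dx": 0, "dy": 0, "dz": 0, "wx": 0, "wy": 0, "wz": 0},
    {"gripper": 7, "dx": 0, "dy": 0, "dz": 0, "wx": 0, "wy": 0, "wz": 0},
    {"gripper": 7, "dx": 0, "dy": 0, "dz": 2, "wx": 0, "wy": 0, "wz": 0},
    {"gripper": 7, "dx": 0, "dy": 0, "dz": 3, "wx": 0, "wy": 0, "wz": 0},
    {"gripper": 7, "dx": 0, "dy": 0, "dz": 4, "wx": 0, "wy": 0, "wz": 0},
    {"gripper": 7, "dx": 0, "dy": 0, "dz": 4, "wx": 0, "wy": 0, "wz": 0}
  ]
}}

```text
time: 16.47
position: [0.6807, -0.1507, 0.158]
tool_rot: [[-0.054, 0.999, -0.003], [0.999, 0.054, 0.001], [0.001, -0.003, -1.0]]
contact_force: [1.2, 0.1, 0.4]
finger_gap: 0.0702
gripper_force: 0.0
```

>>> {"fn": "step_arm", "kwargs": {
  "series": [
    {"gripper": 6, "dx": -0.9, "dy": 3.5, "dz": 3, "wx": 0, "wy": 0, "wz": 6.8},
    {"gripper": 6, "dx": -1, "dy": 4, "dz": 1, "wx": 0, "wy": 0, "wz": 6.8},
    {"gripper": 6, "dx": -1, "dy": 4, "dz": 0, "wx": 0, "wy": 0, "wz": 6.8},
    {"gripper": 6, "dx": -1, "dy": 4, "dz": 0, "wx": 0, "wy": 0, "wz": 6.8},
    {"gripper": 6, "dx": -1, "dy": 4, "dz": 0, "wx": 0, "wy": 0, "wz": 6.8},
    {"gripper": 6, "dx": -1, "dy": 4, "dz": 0, "wx": 0, "wy": 0, "wz": 6.8},
    {"gripper": 6, "dx": -1, "dy": 4, "dz": 0, "wx": 0, "wy": 0, "wz": 6.8},
    {"gripper": 6, "dx": -1, "dy": 4, "dz": 0, "wx": 0, "wy": 0, "wz": 6.8},
    {"gripper": 6, "dx": -1, "dy": 4, "dz": 0, "wx": 0, "wy": 0, "wz": 6.8},
    {"gripper": 6, "dx": -1, "dy": 4, "dz": 0, "wx": 0, "wy": 0, "wz": 6.8}
  ]
}}

```text
time: 17.3
position: [0.5834, 0.2411, 0.1951]
tool_rot: [[-0.948, 0.319, 0.001], [0.319, 0.948, 0.0], [-0.001, 0.0, -1.0]]
contact_force: [0.5, 0.8, -0.1]
finger_gap: 0.0599
gripper_force: 0.0
```

Run:
```python
from h import *
P=[viewer.get_image(n) for n in("side","top")];s=env.sense();p=s["position"];print(p,np.degrees(np.arctan2(s["tool_rot"][1,1],s["tool_rot"][0,1])),s["contact_force"])
print("gauge",[gfit(Q,.580,.2705,161.5,0,r=(.03,.03,.2)) for Q in(P[:1],P)])
print("22",[spfit(Q,"22",.579,.27,-108,r=(.03,.03,.2)) for Q in(P[:1],)])
cv2.imwrite("pics/j.png",np.hstack([cv2.resize(P[0]["pixels"][130:330,200:390],None,fx=2.1,fy=2.1,interpolation=2),cv2.resize(P[1]["pixels"][105:305,210:400],None,fx=2.1,fy=2.1,interpolation=2)]))
```

```text
[0.58201273 0.245228   0.19501792] 71.5706724578929 [-0.66662934  0.3041294   0.35340432]
gauge [(array([580.4, 269.2, 161.2]), np.float64(39.5)), (array([563.2, 273. , 181.1]), np.float64(32.9))]
22 [(array([ 573.1,  272.3, -106.9]), np.float64(37.7))]
```

View pics/j.png

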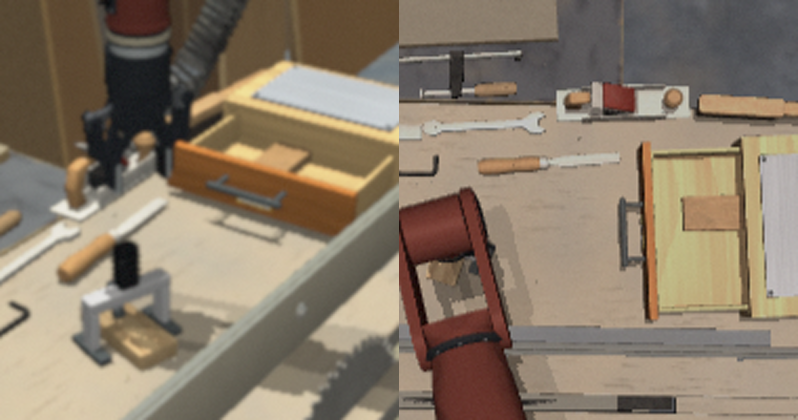

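Block 18 lies flat in the drawer, but it was knocked about 4 cm after I left it (top view about 358,206). It still fits, so block 22 can go beside it. Parking the gauge where block 18 was.

>>> {"fn": "step_arm", "kwargs": {
  "series": [
    {"gripper": 6, "dx": -0.1, "dy": 1.3, "dz": 0, "wx": 0, "wy": 0, "wz": 0},
    {"gripper": 6, "dx": -0.1, "dy": 1.3, "dz": 0, "wx": 0, "wy": 0, "wz": 0},
    {"gripper": 6, "dx": 0, "dy": 0, "dz": -1.5, "wx": 0, "wy": 0, "wz": 0},
    {"gripper": 6, "dx": 0, "dy": 0, "dz": -2.5, "wx": 0, "wy": 0, "wz": 0},
    {"gripper": 6, "dx": 0, "dy": 0, "dz": -2.5, "wx": 0, "wy": 0, "wz": 0},
    {"gripper": 6, "dx": 0, "dy": 0, "dz": -2, "wx": 0, "wy": 0, "wz": 0},
    {"gripper": 6, "dx": 0, "dy": 0, "dz": -1.4, "wx": 0, "wy": 0, "wz": 0},
    {"gripper": 6, "dx": 0, "dy": 0, "dz": -0.8, "wx": 0, "wy": 0, "wz": 0},
    {"gripper": 6, "dx": 0, "dy": 0, "dz": 0, "wx": 0, "wy": 0, "wz": 0}
  ]
}}

```text
time: 18.15
position: [0.5811, 0.2643, 0.0854]
tool_rot: [[-0.946, 0.325, -0.004], [0.326, 0.946, -0.001], [0.003, -0.002, -1.0]]
contact_force: [-0.5, -0.6, -0.9]
finger_gap: 0.0602
gripper_force: 0.0
```

>>> {"fn": "step_arm", "kwargs": {
  "newtons": 50,
  "series": [
    {"gripper": 0, "dx": 0, "dy": 0, "dz": 0, "wx": 0, "wy": 0, "wz": 0},
    {"gripper": 0, "dx": 0, "dy": 0, "dz": 0, "wx": 0, "wy": 0, "wz": 0},
    {"gripper": 0, "dx": 0, "dy": 0, "dz": 0, "wx": 0, "wy": 0, "wz": 0},
    {"gripper": 0, "dx": 0, "dy": 0, "dz": 0, "wx": 0, "wy": 0, "wz": 0},
    {"gripper": 0, "dx": 0, "dy": 0, "dz": 0, "wx": 0, "wy": 0, "wz": 0},
    {"gripper": 0, "dx": 0, "dy": 0, "dz": 0, "wx": 0, "wy": 0, "wz": 0}
  ]
}}

```text
time: 18.65
position: [0.5845, 0.2665, 0.0902]
tool_rot: [[-0.946, 0.324, 0.006], [0.324, 0.946, 0.003], [-0.004, 0.004, -1.0]]
contact_force: [2.7, 4.0, 5.2]
finger_gap: 0.0277
gripper_force: 53.4
```

>>> {"fn": "step_arm", "kwargs": {
  "series": [
    {"gripper": 0, "dx": 0, "dy": 0, "dz": 1, "wx": 0, "wy": 0, "wz": 0},
    {"gripper": 0, "dx": 0, "dy": 0, "dz": 2.5, "wx": 0, "wy": 0, "wz": 0},
    {"gripper": 0, "dx": 0, "dy": 0, "dz": 2.5, "wx": 0, "wy": 0, "wz": 0},
    {"gripper": 0, "dx": 0, "dy": -1.5, "dz": 1, "wx": 0, "wy": 0, "wz": 3},
    {"gripper": 0, "dx": 0, "dy": -3, "dz": 0, "wx": 0, "wy": 0, "wz": 3},
    {"gripper": 0, "dx": 0, "dy": -3.5, "dz": 0, "wx": 0, "wy": 0, "wz": 3},
    {"gripper": 0, "dx": 0, "dy": -3.5, "dz": 0, "wx": 0, "wy": 0, "wz": 3},
    {"gripper": 0, "dx": 0, "dy": -3, "dz": 0, "wx": 0, "wy": 0, "wz": 3},
    {"gripper": 0, "dx": 0, "dy": -1.5, "dz": 0, "wx": 0, "wy": 0, "wz": 1},
    {"gripper": 0, "dx": 0, "dy": 0, "dz": 0, "wx": 0, "wy": 0, "wz": 0}
  ]
}}

```text
time: 19.48
position: [0.5789, 0.1007, 0.155]
tool_rot: [[-0.999, 0.054, -0.008], [0.054, 0.999, -0.004], [0.008, -0.004, -1.0]]
contact_force: [1.0, -0.4, -5.6]
finger_gap: 0.0275
gripper_force: 52.1
```

Run:
```python
from h import *
P=[viewer.get_image(n) for n in("side","top")];s=env.sense();p=s["position"];print(p,np.degrees(np.arctan2(s["tool_rot"][1,1],s["tool_rot"][0,1])),s["contact_force"])
print("22",[spfit(Q,"22",.579,.27,-108,r=(.03,.03,.2)) for Q in(P[:1],P)])
w,l,h=SP["18"];B=[box(0,0,w,l,.022+h-1e-4,.022+h)]
print("18",[fit(Q,(.643,-.19,np.radians(3)),B,r=(.02,.02,.2)) for Q in(P[1:],)])
```

```text
[0.57969279 0.10433013 0.1555699 ] 86.96311213982995 [-0.13115422  0.2227213  -5.17204357]
22 [(array([ 579. ,  270.1, -107.3]), np.float64(46.5)), (array([ 579.2,  270.1, -109.7]), np.float64(32.0))]
18 [(array([ 641.5, -185.5,    1. ]), np.float64(54.4))]
```

>>> {"fn": "step_arm", "kwargs": {
  "series": [
    {"gripper": 0, "dx": 0, "dy": 0, "dz": -2.5, "wx": 0, "wy": 0, "wz": 0},
    {"gripper": 0, "dx": 0, "dy": 0, "dz": -2, "wx": 0, "wy": 0, "wz": 0},
    {"gripper": 0, "dx": 0, "dy": 0, "dz": -1.3, "wx": 0, "wy": 0, "wz": 0},
    {"gripper": 0, "dx": 0, "dy": 0, "dz": -0.8, "wx": 0, "wy": 0, "wz": 0},
    {"gripper": 0, "dx": 0, "dy": 0, "dz": -0.3, "wx": 0, "wy": 0, "wz": 0},
    {"gripper": 0, "dx": 0, "dy": 0, "dz": -0.1, "wx": 0, "wy": 0, "wz": 0},
    {"gripper": 0, "dx": 0, "dy": 0, "dz": 0, "wx": 0, "wy": 0, "wz": 0},
    {"gripper": 0, "dx": 0, "dy": 0, "dz": 0, "wx": 0, "wy": 0, "wz": 0}
  ]
}}

```text
time: 20.25
position: [0.5823, 0.1063, 0.0899]
tool_rot: [[-0.999, 0.05, -0.001], [0.05, 0.999, 0.0], [0.001, 0.0, -1.0]]
contact_force: [-5.2, 1.3, 5.9]
finger_gap: 0.0273
gripper_force: 53.5
```

>>> {"fn": "step_arm", "kwargs": {
  "series": [
    {"gripper": 6, "dx": 0, "dy": 0, "dz": 0, "wx": 0, "wy": 0, "wz": 0},
    {"gripper": 6, "dx": 0, "dy": 0, "dz": 0, "wx": 0, "wy": 0, "wz": 0},
    {"gripper": 6, "dx": 0, "dy": 0, "dz": 0, "wx": 0, "wy": 0, "wz": 0},
    {"gripper": 6, "dx": 0, "dy": 0, "dz": 0, "wx": 0, "wy": 0, "wz": 0},
    {"gripper": 6, "dx": 0, "dy": 0, "dz": 0, "wx": 0, "wy": 0, "wz": 0}
  ]
}}

```text
time: 20.67
position: [0.5825, 0.1053, 0.0878]
tool_rot: [[-0.999, 0.051, 0.001], [0.051, 0.999, -0.0], [-0.001, 0.0, -1.0]]
contact_force: [-0.5, 0.2, -0.6]
finger_gap: 0.0601
gripper_force: 0.0
```

>>> {"fn": "step_arm", "kwargs": {
  "series": [
    {"gripper": 6, "dx": 0, "dy": 0, "dz": 2, "wx": 0, "wy": 0, "wz": 0},
    {"gripper": 6, "dx": 0, "dy": 0, "dz": 3, "wx": 0, "wy": 0, "wz": 0},
    {"gripper": 6, "dx": 0, "dy": 0, "dz": 3, "wx": 0, "wy": 0, "wz": 0},
    {"gripper": 8.5, "dx": 0, "dy": 1.5, "dz": 2, "wx": 0, "wy": 0, "wz": -3},
    {"gripper": 8.5, "dx": 0, "dy": 3.5, "dz": 0, "wx": 0, "wy": 0, "wz": -3},
    {"gripper": 8.5, "dx": 0, "dy": 4, "dz": 0, "wx": 0, "wy": 0, "wz": -3},
    {"gripper": 8.5, "dx": -0.1, "dy": 4, "dz": 0, "wx": 0, "wy": 0, "wz": -3},
    {"gripper": 8.5, "dx": -0.1, "dy": 2.5, "dz": 0, "wx": 0, "wy": 0, "wz": -3},
    {"gripper": 8.5, "dx": 0, "dy": 1, "dz": 0, "wx": 0, "wy": 0, "wz": -0.3},
    {"gripper": 8.5, "dx": 0, "dy": 0, "dz": 0, "wx": 0, "wy": 0, "wz": 0}
  ]
}}

```text
time: 21.5
position: [0.5798, 0.2724, 0.1875]
tool_rot: [[-0.951, 0.309, 0.0], [0.309, 0.951, 0.0], [0.0, 0.0, -1.0]]
contact_force: [-0.0, -0.9, 0.2]
finger_gap: 0.0848
gripper_force: 0.0
```

Run:
```python
from h import *
P=[viewer.get_image(n) for n in("side","top")];s=env.sense();p=s["position"];print(p,np.degrees(np.arctan2(s["tool_rot"][1,1],s["tool_rot"][0,1])),s["contact_force"])
print("22",[spfit(Q,"22",.579,.27,-108,r=(.03,.03,.2)) for Q in(P[:1],P)])
print("gauge",[gfit(Q,.581,.105,177,0,r=(.02,.02,.2)) for Q in(P[:1],)])
w,l,h=SP["18"];B=[box(0,0,w,l,.022+h-1e-4,.022+h)]
print("18",[fit(Q,(.643,-.185,np.radians(3)),B,r=(.02,.02,.2)) for Q in(P[1:],)])
```

```text
[0.58012627 0.26951203 0.18733687] 71.85642687806677 [0.93437831 0.21667333 0.09166677]
22 [(array([ 579. ,  270.4, -107.7]), np.float64(31.1)), (array([ 579.1,  270.3, -107.8]), np.float64(27.3))]
gauge [(array([577.1, 105.1, 177. ]), np.float64(49.8))]
18 [(array([ 641.5, -185.3,    1.1]), np.float64(54.7))]
```

Aligned with block 22. Descending to z ≈ 4 mm and gripping.

>>> {"fn": "step_arm", "kwargs": {
  "series": [
    {"gripper": 8.5, "dx": -0.1, "dy": 0.05, "dz": -4, "wx": 0, "wy": 0, "wz": 0},
    {"gripper": 8.5, "dx": 0, "dy": 0, "dz": -4, "wx": 0, "wy": 0, "wz": 0},
    {"gripper": 8.5, "dx": 0, "dy": 0, "dz": -4, "wx": 0, "wy": 0, "wz": 0},
    {"gripper": 8.5, "dx": 0, "dy": 0, "dz": -2.5, "wx": 0, "wy": 0, "wz": 0},
    {"gripper": 8.5, "dx": 0, "dy": 0, "dz": -1.7, "wx": 0, "wy": 0, "wz": 0},
    {"gripper": 8.5, "dx": 0, "dy": 0, "dz": -1.2, "wx": 0, "wy": 0, "wz": 0},
    {"gripper": 8.5, "dx": 0, "dy": 0, "dz": -0.7, "wx": 0, "wy": 0, "wz": 0},
    {"gripper": 8.5, "dx": 0, "dy": 0, "dz": 0, "wx": 0, "wy": 0, "wz": 0},
    {"gripper": 8.5, "dx": 0, "dy": 0, "dz": 0, "wx": 0, "wy": 0, "wz": 0}
  ]
}}

```text
time: 22.35
position: [0.5802, 0.2703, 0.0077]
tool_rot: [[-0.95, 0.313, 0.001], [0.313, 0.95, 0.0], [-0.001, 0.001, -1.0]]
contact_force: [-0.1, -0.8, 0.3]
finger_gap: 0.0851
gripper_force: 0.0
```

>>> {"fn": "step_arm", "kwargs": {
  "newtons": 50,
  "series": [
    {"gripper": 4, "dx": 0, "dy": 0, "dz": 0, "wx": 0, "wy": 0, "wz": 0},
    {"gripper": 4, "dx": 0, "dy": 0, "dz": 0, "wx": 0, "wy": 0, "wz": 0},
    {"gripper": 4, "dx": 0, "dy": 0, "dz": 0, "wx": 0, "wy": 0, "wz": 0},
    {"gripper": 4, "dx": 0, "dy": 0, "dz": 0, "wx": 0, "wy": 0, "wz": 0},
    {"gripper": 4, "dx": 0, "dy": 0, "dz": 0, "wx": 0, "wy": 0, "wz": 0},
    {"gripper": 4, "dx": 0, "dy": 0, "dz": 0, "wx": 0, "wy": 0, "wz": 0}
  ]
}}

```text
time: 22.85
position: [0.5809, 0.2715, 0.0089]
tool_rot: [[-0.95, 0.312, 0.004], [0.312, 0.95, 0.001], [-0.003, 0.002, -1.0]]
contact_force: [-1.1, 0.6, 5.8]
finger_gap: 0.0531
gripper_force: 54.4
```

>>> {"fn": "step_arm", "kwargs": {
  "series": [
    {"gripper": 4, "dx": 0, "dy": 0, "dz": 1, "wx": 0, "wy": 0, "wz": 0},
    {"gripper": 4, "dx": 0, "dy": 0, "dz": 3, "wx": 0, "wy": 0, "wz": 0},
    {"gripper": 4, "dx": 0, "dy": 0, "dz": 4, "wx": 0, "wy": 0, "wz": 0},
    {"gripper": 4, "dx": 0, "dy": 0, "dz": 4, "wx": 0, "wy": 0, "wz": 0},
    {"gripper": 4, "dx": 0, "dy": 0, "dz": 4, "wx": 0, "wy": 0, "wz": 0},
    {"gripper": 4, "dx": -0.1, "dy": -1.5, "dz": 3, "wx": 0, "wy": 0, "wz": -2.7},
    {"gripper": 4, "dx": -0.3, "dy": -3.4, "dz": 0, "wx": 0, "wy": 0, "wz": -5.5},
    {"gripper": 4, "dx": -0.3, "dy": -3.5, "dz": 0, "wx": 0, "wy": 0, "wz": -5.5},
    {"gripper": 4, "dx": -0.3, "dy": -3.5, "dz": 0, "wx": 0, "wy": 0, "wz": -5.5},
    {"gripper": 4, "dx": -0.3, "dy": -3.5, "dz": 0, "wx": 0, "wy": 0, "wz": -5.5}
  ]
}}

```text
time: 23.68
position: [0.5651, 0.1156, 0.197]
tool_rot: [[-0.73, 0.684, -0.0], [0.684, 0.73, -0.0], [0.0, -0.0, -1.0]]
contact_force: [0.6, 1.0, -1.2]
finger_gap: 0.0537
gripper_force: 53.7
```

>>> {"fn": "step_arm", "kwargs": {
  "series": [
    {"gripper": 4, "dx": -0.3, "dy": -3.5, "dz": 0, "wx": 0, "wy": 0, "wz": -5.5},
    {"gripper": 4, "dx": -0.3, "dy": -3.5, "dz": 0, "wx": 0, "wy": 0, "wz": -5.5},
    {"gripper": 4, "dx": -0.3, "dy": -3.5, "dz": 0, "wx": 0, "wy": 0, "wz": -5.5},
    {"gripper": 4, "dx": -0.3, "dy": -3.5, "dz": 0, "wx": 0, "wy": 0, "wz": -5.5},
    {"gripper": 4, "dx": -0.3, "dy": -3.5, "dz": 0, "wx": 0, "wy": 0, "wz": -5.5},
    {"gripper": 4, "dx": -0.3, "dy": -3.5, "dz": 0, "wx": 0, "wy": 0, "wz": -5.5},
    {"gripper": 4, "dx": -0.3, "dy": -3.5, "dz": -2, "wx": 0, "wy": 0, "wz": -5.5},
    {"gripper": 4, "dx": -0.2, "dy": -3, "dz": -2, "wx": 0, "wy": 0, "wz": -5.5},
    {"gripper": 4, "dx": 0, "dy": 0, "dz": -2, "wx": 0, "wy": 0, "wz": 0},
    {"gripper": 4, "dx": 0, "dy": 0, "dz": 0, "wx": 0, "wy": 0, "wz": 0}
  ]
}}

```text
time: 24.52
position: [0.539, -0.1584, 0.132]
tool_rot: [[-0.05, 0.999, -0.009], [0.999, 0.051, 0.004], [0.004, -0.009, -1.0]]
contact_force: [-1.6, 0.1, -1.9]
finger_gap: 0.0535
gripper_force: 53.6
```

Run:
```python
from h import *
P=[viewer.get_image(n) for n in("side","top")];s=env.sense();p=s["position"];a=np.degrees(np.arctan2(s["tool_rot"][1,1],s["tool_rot"][0,1]));print(p,a,s["contact_force"],s["finger_gap"])
w,l,h=SP["22"];z=p[2]-.006
print("22",z,[fit(Q,(p[0],p[1],np.radians(a)),[box(0,0,w,l,z,z+h)],r=(.012,.02,.15)) for Q in(P[:1],P[1:])])
cv2.imwrite("pics/k.png",np.hstack([cv2.resize(P[0]["pixels"][130:260,270:400],None,fx=3,fy=3,interpolation=2),cv2.resize(P[1]["pixels"][155:285,300:430],None,fx=3,fy=3,interpolation=2)]))
```

```text
[ 0.54179439 -0.15750145  0.13571534] 3.080120591575088 [ 0.45547229 -0.18542954 -1.13376526] 0.05333591519486099
22 0.1297153353160442 [(array([ 537.9, -186.4,   10.5]), np.float64(41.7)), (array([ 532.1, -163.5,   -1.9]), np.float64(28.2))]
```

View pics/k.png

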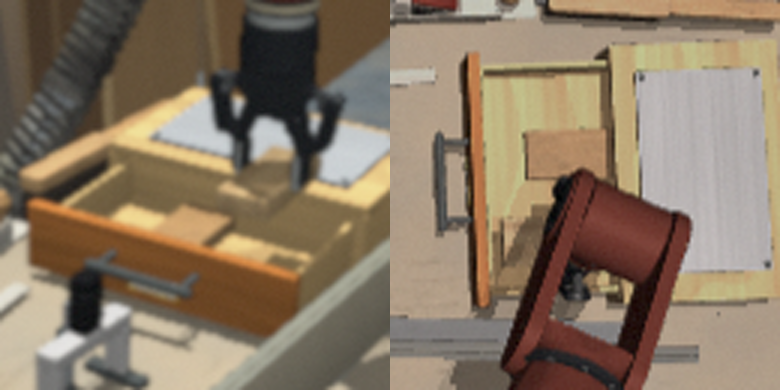

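>>> {"fn": "step_arm", "kwargs": {
  "series": [
    {"gripper": 4, "dx": 0, "dy": 0, "dz": -1.5, "wx": 0, "wy": 0, "wz": 0},
    {"gripper": 4, "dx": 0, "dy": 0, "dz": -2, "wx": 0, "wy": 0, "wz": 0},
    {"gripper": 4, "dx": 0, "dy": 0, "dz": -2, "wx": 0, "wy": 0, "wz": 0},
    {"gripper": 4, "dx": 0, "dy": 0, "dz": -2, "wx": 0, "wy": 0, "wz": 0},
    {"gripper": 4, "dx": 0, "dy": 0, "dz": -1.4, "wx": 0, "wy": 0, "wz": 0},
    {"gripper": 4, "dx": 0, "dy": 0, "dz": -1, "wx": 0, "wy": 0, "wz": 0},
    {"gripper": 4, "dx": 0, "dy": 0, "dz": -0.6, "wx": 0, "wy": 0, "wz": 0},
    {"gripper": 4, "dx": 0, "dy": 0, "dz": 0, "wx": 0, "wy": 0, "wz": 0},
    {"gripper": 4, "dx": 0, "dy": 0, "dz": 0, "wx": 0, "wy": 0, "wz": 0}
  ]
}}

```text
time: 25.37
position: [0.5443, -0.1582, 0.033]
tool_rot: [[-0.055, 0.999, 0.002], [0.999, 0.055, -0.001], [-0.001, 0.002, -1.0]]
contact_force: [-0.1, 0.3, -0.9]
finger_gap: 0.0537
gripper_force: 53.6
```

>>> {"fn": "step_arm", "kwargs": {
  "series": [
    {"gripper": 4, "dx": 0, "dy": 0, "dz": -0.2, "wx": 0, "wy": 0, "wz": 0},
    {"gripper": 4, "dx": 0, "dy": 0, "dz": 0, "wx": 0, "wy": 0, "wz": 0},
    {"gripper": 7, "dx": 0, "dy": 0, "dz": 0, "wx": 0, "wy": 0, "wz": 0},
    {"gripper": 7, "dx": 0, "dy": 0, "dz": 0, "wx": 0, "wy": 0, "wz": 0},
    {"gripper": 7, "dx": 0, "dy": 0, "dz": 0, "wx": 0, "wy": 0, "wz": 0},
    {"gripper": 7, "dx": 0, "dy": 0, "dz": 0, "wx": 0, "wy": 0, "wz": 0},
    {"gripper": 7, "dx": 0, "dy": 0, "dz": 2, "wx": 0, "wy": 0, "wz": 0},
    {"gripper": 7, "dx": 0, "dy": 0, "dz": 3, "wx": 0, "wy": 0, "wz": 0},
    {"gripper": 7, "dx": 0, "dy": 0, "dz": 4, "wx": 0, "wy": 0, "wz": 0},
    {"gripper": 7, "dx": 0, "dy": 0, "dz": 4, "wx": 0, "wy": 0, "wz": 0}
  ]
}}

```text
time: 26.2
position: [0.5417, -0.1577, 0.1596]
tool_rot: [[-0.054, 0.999, -0.004], [0.999, 0.054, 0.001], [0.002, -0.003, -1.0]]
contact_force: [0.8, -0.3, 0.5]
finger_gap: 0.0701
gripper_force: 0.0
```

>>> {"fn": "step_arm", "kwargs": {
  "series": [
    {"gripper": 0, "dx": 1, "dy": 2, "dz": 0, "wx": 0, "wy": 0, "wz": 0},
    {"gripper": 0, "dx": 1.2, "dy": 3, "dz": 0, "wx": 0, "wy": 0, "wz": 0},
    {"gripper": 0, "dx": 1.2, "dy": 3, "dz": 0, "wx": 0, "wy": 0, "wz": 0},
    {"gripper": 0, "dx": 1.2, "dy": 3, "dz": 0, "wx": 0, "wy": 0, "wz": 0},
    {"gripper": 0, "dx": 1.2, "dy": 3, "dz": 0, "wx": 0, "wy": 0, "wz": 0},
    {"gripper": 0, "dx": 1, "dy": 2.3, "dz": 0, "wx": 0, "wy": 0, "wz": 0},
    {"gripper": 0, "dx": 0, "dy": 0, "dz": 0, "wx": 0, "wy": 0, "wz": 0},
    {"gripper": 0, "dx": 0, "dy": 0, "dz": 0, "wx": 0, "wy": 0, "wz": 0}
  ]
}}

```text
time: 26.87
position: [0.6112, 0.0059, 0.1594]
tool_rot: [[-0.056, 0.998, -0.001], [0.998, 0.056, -0.0], [-0.0, -0.001, -1.0]]
contact_force: [0.1, -1.1, -0.5]
finger_gap: -0.0005
gripper_force: 0.0
```

Run:
```python
from h import *
P=[viewer.get_image(n) for n in("side","top")];s=env.sense();p=s["position"];print(p,s["finger_gap"])
for n in(0,1): print("handle",np.round(onz(P[n],viewer.pinpoint(P[n],"drawer_handle")[0]["uv"],.06),3))
print("gauge",gfit(P[:1],.577,.105,177,0,r=(.02,.02,.2)))
cv2.imwrite("pics/l.png",np.hstack([cv2.resize(P[0]["pixels"][130:260,260:390],None,fx=3,fy=3,interpolation=2),cv2.resize(P[1]["pixels"][155:285,290:420],None,fx=3,fy=3,interpolation=2)]))
```

```text
[0.61066964 0.00422217 0.1593267 ] -0.00018167657618572107
handle [ 0.609 -0.033  0.06 ]
handle [ 0.611 -0.034  0.06 ]
gauge (array([575.9, 105.3, 176.6]), np.float64(45.5))
```

View pics/l.png

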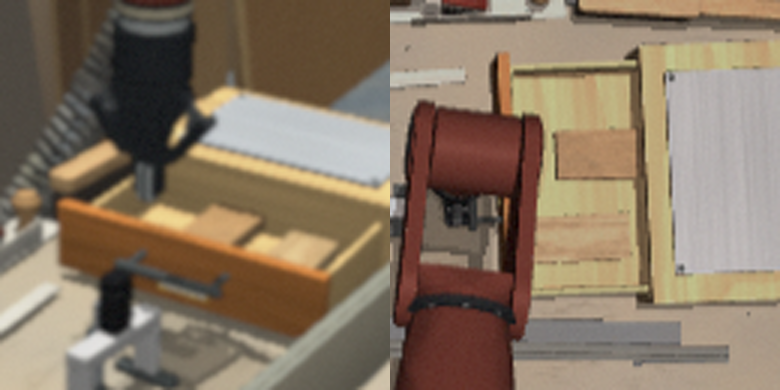

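Both blocks lie flat in the drawer (top crop 595,155 and 585,235). Lowering in front of the handle and pushing.

>>> {"fn": "step_arm", "kwargs": {
  "series": [
    {"gripper": 0, "dx": 0, "dy": 0, "dz": -3, "wx": 0, "wy": 0, "wz": 0},
    {"gripper": 0, "dx": 0, "dy": 0, "dz": -3, "wx": 0, "wy": 0, "wz": 0},
    {"gripper": 0, "dx": 0, "dy": 0, "dz": -3, "wx": 0, "wy": 0, "wz": 0},
    {"gripper": 0, "dx": 0, "dy": 0, "dz": -2.4, "wx": 0, "wy": 0, "wz": 0},
    {"gripper": 0, "dx": 0, "dy": -0.8, "dz": 0, "wx": 0, "wy": 0, "wz": 0},
    {"gripper": 0, "dx": 0, "dy": -0.8, "dz": 0, "wx": 0, "wy": 0, "wz": 0},
    {"gripper": 0, "dx": 0, "dy": -0.8, "dz": 0, "wx": 0, "wy": 0, "wz": 0},
    {"gripper": 0, "dx": 0, "dy": -0.8, "dz": 0, "wx": 0, "wy": 0, "wz": 0},
    {"gripper": 0, "dx": 0, "dy": -0.8, "dz": 0, "wx": 0, "wy": 0, "wz": 0}
  ]
}}

```text
time: 27.82
position: [0.6129, -0.0365, 0.048]
tool_rot: [[-0.053, 0.999, 0.004], [0.999, 0.053, -0.0], [-0.0, 0.004, -1.0]]
contact_force: [0.8, 2.0, -1.7]
finger_gap: -0.0001
gripper_force: 1.0
```

>>> {"fn": "step_arm", "kwargs": {
  "series": [
    {"gripper": 0, "dx": 0.05, "dy": -1, "dz": 0, "wx": 0, "wy": 0, "wz": 0},
    {"gripper": 0, "dx": 0.05, "dy": -1, "dz": 0, "wx": 0, "wy": 0, "wz": 0},
    {"gripper": 0, "dx": 0.05, "dy": -1, "dz": 0, "wx": 0, "wy": 0, "wz": 0},
    {"gripper": 0, "dx": 0.05, "dy": -1, "dz": 0, "wx": 0, "wy": 0, "wz": 0},
    {"gripper": 0, "dx": 0.05, "dy": -1, "dz": 0, "wx": 0, "wy": 0, "wz": 0},
    {"gripper": 0, "dx": 0.05, "dy": -1, "dz": 0, "wx": 0, "wy": 0, "wz": 0},
    {"gripper": 0, "dx": 0.05, "dy": -1, "dz": 0, "wx": 0, "wy": 0, "wz": 0},
    {"gripper": 0, "dx": 0.05, "dy": -1, "dz": 0, "wx": 0, "wy": 0, "wz": 0}
  ]
}}

```text
time: 28.48
position: [0.6152, -0.1162, 0.0456]
tool_rot: [[-0.054, 0.999, -0.0], [0.999, 0.054, 0.0], [0.0, -0.0, -1.0]]
contact_force: [0.6, 2.7, 0.8]
finger_gap: 0.0003
gripper_force: 1.1
```

>>> {"fn": "step_arm", "kwargs": {
  "series": [
    {"gripper": 0, "dx": 0.05, "dy": -0.8, "dz": 0, "wx": 0, "wy": 0, "wz": 0},
    {"gripper": 0, "dx": 0.05, "dy": -0.8, "dz": 0, "wx": 0, "wy": 0, "wz": 0},
    {"gripper": 0, "dx": 0.05, "dy": -0.7, "dz": 0, "wx": 0, "wy": 0, "wz": 0},
    {"gripper": 0, "dx": 0, "dy": -0.5, "dz": 0, "wx": 0, "wy": 0, "wz": 0},
    {"gripper": 0, "dx": 0, "dy": -0.4, "dz": 0, "wx": 0, "wy": 0, "wz": 0},
    {"gripper": 0, "dx": 0, "dy": -0.4, "dz": 0, "wx": 0, "wy": 0, "wz": 0}
  ]
}}

```text
time: 28.98
position: [0.6166, -0.1515, 0.0455]
tool_rot: [[-0.054, 0.999, -0.0], [0.999, 0.054, 0.0], [0.0, -0.0, -1.0]]
contact_force: [0.7, 1.8, 0.3]
finger_gap: 0.0004
gripper_force: 0.9
```

Run:
```python
from h import *
P=[viewer.get_image(n) for n in("side","top")];s=env.sense();print(s["position"],s["contact_force"])
for n in(0,1): print("handle",[np.round(onz(P[n],r["uv"],.06),3) for r in viewer.pinpoint(P[n],"drawer_handle")[:1]])
cv2.imwrite("pics/m.png",np.hstack([cv2.resize(P[0]["pixels"][130:260,260:390],None,fx=3,fy=3,interpolation=2),cv2.resize(P[1]["pixels"][155:285,310:440],None,fx=3,fy=3,interpolation=2)]))
```

```text
[ 0.61635908 -0.15207448  0.04555179] [-0.28309786 -0.30582323  0.15144743]
handle [array([ 0.61 , -0.164,  0.06 ])]
handle []
```

View pics/m.png

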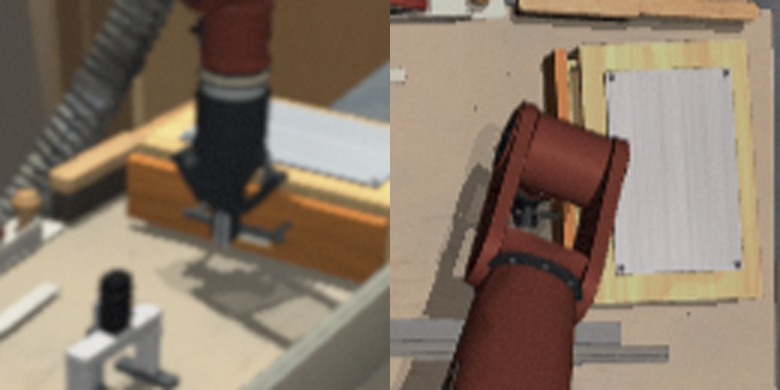

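Still a centimetre or so open. Pushing on in 3 mm steps.

>>> {"fn": "step_arm", "kwargs": {
  "series": [
    {"gripper": 0, "dx": 0, "dy": -0.3, "dz": 0, "wx": 0, "wy": 0, "wz": 0},
    {"gripper": 0, "dx": 0, "dy": -0.3, "dz": 0, "wx": 0, "wy": 0, "wz": 0},
    {"gripper": 0, "dx": 0, "dy": -0.3, "dz": 0, "wx": 0, "wy": 0, "wz": 0}
  ]
}}

```text
time: 29.43
position: [0.6165, -0.1598, 0.0455]
tool_rot: [[-0.054, 0.999, -0.0], [0.999, 0.054, 0.001], [0.001, -0.0, -1.0]]
contact_force: [-0.2, 1.7, -1.4]
finger_gap: 0.0
gripper_force: 0.8
```

>>> {"fn": "step_arm", "kwargs": {
  "series": [
    {"gripper": 0, "dx": 0, "dy": -0.3, "dz": 0, "wx": 0, "wy": 0, "wz": 0},
    {"gripper": 0, "dx": 0, "dy": -0.2, "dz": 0, "wx": 0, "wy": 0, "wz": 0},
    {"gripper": 0, "dx": 0, "dy": 0, "dz": 0, "wx": 0, "wy": 0, "wz": 0}
  ]
}}

```text
time: 29.68
position: [0.6166, -0.1659, 0.0457]
tool_rot: [[-0.054, 0.999, -0.0], [0.999, 0.054, -0.001], [-0.001, -0.0, -1.0]]
contact_force: [-0.2, -0.1, -0.2]
finger_gap: 0.0001
gripper_force: 0.1
```

>>> {"fn": "step_arm", "kwargs": {
  "series": [
    {"gripper": 0, "dx": 0, "dy": -0.3, "dz": 0, "wx": 0, "wy": 0, "wz": 0},
    {"gripper": 0, "dx": 0, "dy": -0.2, "dz": 0, "wx": 0, "wy": 0, "wz": 0}
  ]
}}

```text
time: 29.85
position: [0.6166, -0.1667, 0.0457]
tool_rot: [[-0.052, 0.999, -0.001], [0.999, 0.052, 0.008], [0.008, -0.0, -1.0]]
contact_force: [1.2, 14.4, 3.4]
finger_gap: -0.0003
gripper_force: 7.3
```

>>> {"fn": "step_arm", "kwargs": {
  "series": [
    {"gripper": 0, "dx": 0, "dy": -0.2, "dz": 0, "wx": 0, "wy": 0, "wz": 0},
    {"gripper": 0, "dx": 0, "dy": -0.2, "dz": 0, "wx": 0, "wy": 0, "wz": 0}
  ]
}}

```text
time: 30.02
position: [0.6166, -0.1668, 0.0458]
tool_rot: [[-0.051, 0.999, -0.002], [0.999, 0.051, 0.014], [0.014, -0.001, -1.0]]
contact_force: [0.7, 23.3, 5.4]
finger_gap: 0.0
gripper_force: 11.8
```

>>> {"fn": "step_arm", "kwargs": {
  "series": [
    {"gripper": 0, "dx": 0, "dy": 1, "dz": 0, "wx": 0, "wy": 0, "wz": 0},
    {"gripper": 0, "dx": 0, "dy": 2, "dz": 0, "wx": 0, "wy": 0, "wz": 0},
    {"gripper": 0, "dx": 0, "dy": 1, "dz": 2.5, "wx": 0, "wy": 0, "wz": 0},
    {"gripper": 6, "dx": 0, "dy": 1, "dz": 4, "wx": 0, "wy": 0, "wz": 0},
    {"gripper": 6, "dx": 0, "dy": 1, "dz": 4, "wx": 0, "wy": 0, "wz": 7},
    {"gripper": 6, "dx": -0.4, "dy": 2, "dz": 3.5, "wx": 0, "wy": 0, "wz": 7},
    {"gripper": 6, "dx": -0.4, "dy": 2, "dz": 0, "wx": 0, "wy": 0, "wz": 7},
    {"gripper": 6, "dx": -0.4, "dy": 2, "dz": 0, "wx": 0, "wy": 0, "wz": 7},
    {"gripper": 6, "dx": -0.4, "dy": 2, "dz": 0, "wx": 0, "wy": 0, "wz": 7},
    {"gripper": 6, "dx": -0.4, "dy": 2, "dz": 0, "wx": 0, "wy": 0, "wz": 7}
  ]
}}

```text
time: 30.85
position: [0.5967, -0.0141, 0.1866]
tool_rot: [[-0.712, 0.702, 0.001], [0.702, 0.712, -0.001], [-0.002, -0.0, -1.0]]
contact_force: [0.2, -0.3, -0.3]
finger_gap: 0.0601
gripper_force: 0.0
```

>>> {"fn": "step_arm", "kwargs": {
  "series": [
    {"gripper": 6, "dx": -0.4, "dy": 2, "dz": 0, "wx": 0, "wy": 0, "wz": 7},
    {"gripper": 6, "dx": -0.4, "dy": 2, "dz": 0, "wx": 0, "wy": 0, "wz": 7},
    {"gripper": 6, "dx": -0.4, "dy": 2, "dz": 0, "wx": 0, "wy": 0, "wz": 7},
    {"gripper": 6, "dx": -0.4, "dy": 2, "dz": 0, "wx": 0, "wy": 0, "wz": 7},
    {"gripper": 6, "dx": 0, "dy": 2, "dz": 0, "wx": 0, "wy": 0, "wz": 7},
    {"gripper": 6, "dx": 0, "dy": 1, "dz": 0, "wx": 0, "wy": 0, "wz": 7},
    {"gripper": 6, "dx": 0, "dy": 0, "dz": 0, "wx": 0, "wy": 0, "wz": 0},
    {"gripper": 6, "dx": 0, "dy": 0, "dz": 0, "wx": 0, "wy": 0, "wz": 0}
  ]
}}

```text
time: 31.52
position: [0.5808, 0.0955, 0.1859]
tool_rot: [[-0.999, 0.053, 0.001], [0.053, 0.999, -0.001], [-0.001, -0.001, -1.0]]
contact_force: [-0.4, 0.1, 0.2]
finger_gap: 0.0598
gripper_force: 0.0
```

Run:
```python
from h import *
P=[viewer.get_image(n) for n in("side","top")];s=env.sense();print(s["position"],np.degrees(np.arctan2(s["tool_rot"][1,1],s["tool_rot"][0,1])))
for n in(0,1): print("handle",[np.round(onz(P[n],r["uv"],.06),3) for r in viewer.pinpoint(P[n],"drawer_handle")[:1]])
print("gauge",gfit(P[:1],.577,.105,177,0,r=(.02,.02,.2)))
print("plate",fit(P,(.625,-.339,np.radians(-87)),[box(0,0,.15,.24,.1009,.101)],r=(.01,.01,.06)))
cv2.imwrite("pics/n.png",np.hstack([cv2.resize(P[0]["pixels"][130:260,260:390],None,fx=3,fy=3,interpolation=2),cv2.resize(P[1]["pixels"][155:285,310:440],None,fx=3,fy=3,interpolation=2)]))
```

```text
[0.58086329 0.09479031 0.18584674] 86.91903427947243
handle [array([ 0.606, -0.173,  0.06 ])]
handle [array([ 0.613, -0.177,  0.06 ])]
gauge (array([575.8, 105.6, 178. ]), np.float64(41.1))
plate (array([ 625.2, -339. ,  -87. ]), np.float64(40.0))
```

View pics/n.png

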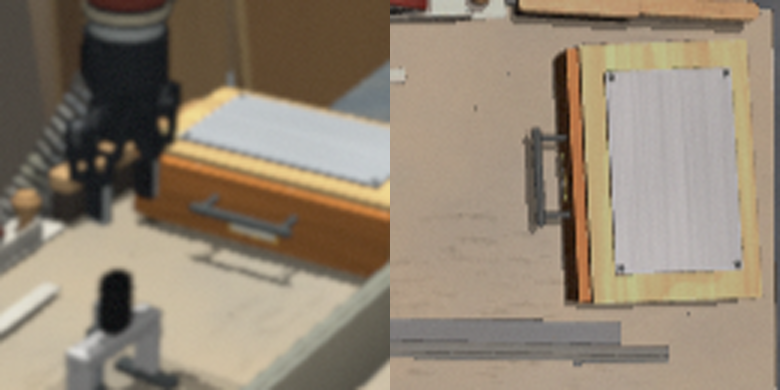

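The drawer is shut flush. Picking up the gauge.

>>> {"fn": "step_arm", "kwargs": {
  "series": [
    {"gripper": 6, "dx": -0.2, "dy": 1, "dz": 0, "wx": 0, "wy": 0, "wz": 0},
    {"gripper": 6, "dx": 0, "dy": 0, "dz": -1, "wx": 0, "wy": 0, "wz": 0},
    {"gripper": 6, "dx": 0, "dy": 0, "dz": -2.5, "wx": 0, "wy": 0, "wz": 0},
    {"gripper": 6, "dx": 0, "dy": 0, "dz": -2.5, "wx": 0, "wy": 0, "wz": 0},
    {"gripper": 6, "dx": 0, "dy": 0, "dz": -2, "wx": 0, "wy": 0, "wz": 0},
    {"gripper": 6, "dx": 0, "dy": 0, "dz": -1.3, "wx": 0, "wy": 0, "wz": 0},
    {"gripper": 6, "dx": 0, "dy": 0, "dz": -0.6, "wx": 0, "wy": 0, "wz": 0},
    {"gripper": 6, "dx": 0, "dy": 0, "dz": 0, "wx": 0, "wy": 0, "wz": 0}
  ]
}}

```text
time: 32.38
position: [0.5772, 0.1057, 0.0846]
tool_rot: [[-0.999, 0.051, -0.004], [0.051, 0.999, -0.0], [0.004, -0.0, -1.0]]
contact_force: [0.2, -0.0, -0.3]
finger_gap: 0.0602
gripper_force: 0.0
```

>>> {"fn": "step_arm", "kwargs": {
  "newtons": 50,
  "series": [
    {"gripper": 0, "dx": 0, "dy": 0, "dz": 0, "wx": 0, "wy": 0, "wz": 0},
    {"gripper": 0, "dx": 0, "dy": 0, "dz": 0, "wx": 0, "wy": 0, "wz": 0},
    {"gripper": 0, "dx": 0, "dy": 0, "dz": 0, "wx": 0, "wy": 0, "wz": 0},
    {"gripper": 0, "dx": 0, "dy": 0, "dz": 0, "wx": 0, "wy": 0, "wz": 0},
    {"gripper": 0, "dx": 0, "dy": 0, "dz": 0, "wx": 0, "wy": 0, "wz": 0},
    {"gripper": 0, "dx": 0, "dy": 0, "dz": 0, "wx": 0, "wy": 0, "wz": 0}
  ]
}}

```text
time: 32.88
position: [0.5802, 0.1062, 0.0885]
tool_rot: [[-0.999, 0.051, 0.004], [0.051, 0.999, 0.001], [-0.004, 0.001, -1.0]]
contact_force: [1.2, 1.7, 5.4]
finger_gap: 0.0277
gripper_force: 53.4
```

>>> {"fn": "step_arm", "kwargs": {
  "series": [
    {"gripper": 0, "dx": 0, "dy": 0, "dz": 1, "wx": 0, "wy": 0, "wz": 0},
    {"gripper": 0, "dx": 0, "dy": 0, "dz": 3, "wx": 0, "wy": 0, "wz": 0},
    {"gripper": 0, "dx": 0, "dy": 0, "dz": 4, "wx": 0, "wy": 0, "wz": 0},
    {"gripper": 0, "dx": 0, "dy": 0, "dz": 4, "wx": 0, "wy": 0, "wz": 0},
    {"gripper": 0, "dx": 0.3, "dy": -1.5, "dz": 3.5, "wx": 0, "wy": 0, "wz": 0},
    {"gripper": 0, "dx": 0.4, "dy": -3.5, "dz": 0, "wx": 0, "wy": 0, "wz": 0},
    {"gripper": 0, "dx": 0.4, "dy": -3.5, "dz": 0, "wx": 0, "wy": 0, "wz": 0},
    {"gripper": 0, "dx": 0.4, "dy": -3.5, "dz": 0, "wx": 0, "wy": 0, "wz": 0},
    {"gripper": 0, "dx": 0.4, "dy": -3.5, "dz": 0, "wx": 0, "wy": 0, "wz": 0},
    {"gripper": 0, "dx": 0.4, "dy": -3.5, "dz": 0, "wx": 0, "wy": 0, "wz": 0}
  ]
}}

```text
time: 33.72
position: [0.5995, -0.0856, 0.2396]
tool_rot: [[-0.999, 0.051, -0.005], [0.051, 0.999, 0.001], [0.005, 0.0, -1.0]]
contact_force: [-0.0, -0.8, -5.2]
finger_gap: 0.0275
gripper_force: 52.1
```

>>> {"fn": "step_arm", "kwargs": {
  "series": [
    {"gripper": 0, "dx": 0.4, "dy": -3.5, "dz": 0, "wx": 0, "wy": 0, "wz": 0},
    {"gripper": 0, "dx": 0.4, "dy": -3.5, "dz": 0, "wx": 0, "wy": 0, "wz": 0},
    {"gripper": 0, "dx": 0.4, "dy": -3.5, "dz": 0, "wx": 0, "wy": 0, "wz": 0},
    {"gripper": 0, "dx": 0.4, "dy": -3.5, "dz": 0, "wx": 0, "wy": 0, "wz": 0},
    {"gripper": 0, "dx": 0.4, "dy": -3.5, "dz": 0, "wx": 0, "wy": 0, "wz": 0},
    {"gripper": 0, "dx": 0.4, "dy": -3.5, "dz": 0, "wx": 0, "wy": 0, "wz": 0},
    {"gripper": 0, "dx": 0.2, "dy": -3, "dz": 0, "wx": 0, "wy": 0, "wz": 0},
    {"gripper": 0, "dx": 0, "dy": -1.5, "dz": 0, "wx": 0, "wy": 0, "wz": 0},
    {"gripper": 0, "dx": 0, "dy": 0, "dz": 0, "wx": 0, "wy": 0, "wz": 0},
    {"gripper": 0, "dx": 0, "dy": 0, "dz": 0, "wx": 0, "wy": 0, "wz": 0}
  ]
}}

```text
time: 34.55
position: [0.6259, -0.3393, 0.2392]
tool_rot: [[-0.999, 0.053, -0.004], [0.053, 0.999, 0.003], [0.004, 0.003, -1.0]]
contact_force: [-0.5, 0.8, -4.9]
finger_gap: 0.0271
gripper_force: 52.1
```

Run:
```python
from h import *
s=env.sense();p=s["position"];P=[viewer.get_image(n) for n in("side",)];s=env.sense();p=s["position"];a=np.degrees(np.arctan2(s["tool_rot"][1,1],s["tool_rot"][0,1]));print(p,a,s["joint_pos"])
print("gauge",gfit(P,p[0],p[1],a+90,p[2]-.086,r=(.015,.015,.1)))
```

```text
[ 0.62637703 -0.33817057  0.23965171] 87.05356818222383 [-5.93886636e-01  3.95387937e-01  1.37299933e+00  8.22256517e-04
  1.37811125e+00 -2.11342357e+00]
gauge (array([ 619.5, -334.6,  177.9]), np.float64(34.3))
```

>>> {"fn": "step_arm", "kwargs": {
  "series": [
    {"gripper": 0, "dx": 0, "dy": -0.1, "dz": -1.5, "wx": 0, "wy": 0, "wz": 0},
    {"gripper": 0, "dx": 0, "dy": 0, "dz": -1.5, "wx": 0, "wy": 0, "wz": 0},
    {"gripper": 0, "dx": 0, "dy": 0, "dz": -1, "wx": 0, "wy": 0, "wz": 0},
    {"gripper": 0, "dx": 0, "dy": 0, "dz": -0.6, "wx": 0, "wy": 0, "wz": 0},
    {"gripper": 0, "dx": 0, "dy": 0, "dz": -0.4, "wx": 0, "wy": 0, "wz": 0},
    {"gripper": 0, "dx": 0, "dy": 0, "dz": -0.2, "wx": 0, "wy": 0, "wz": 0},
    {"gripper": 0, "dx": 0, "dy": 0, "dz": 0, "wx": 0, "wy": 0, "wz": 0},
    {"gripper": 0, "dx": 0, "dy": 0, "dz": 0, "wx": 0, "wy": 0, "wz": 0}
  ]
}}

```text
time: 35.27
position: [0.6282, -0.3405, 0.1902]
tool_rot: [[-0.999, 0.051, 0.001], [0.051, 0.999, -0.001], [-0.001, -0.001, -1.0]]
contact_force: [0.3, 0.1, -4.7]
finger_gap: 0.0275
gripper_force: 52.2
```

>>> {"fn": "step_arm", "kwargs": {
  "series": [
    {"gripper": 0, "dx": 0, "dy": 0, "dz": -0.15, "wx": 0, "wy": 0, "wz": 0},
    {"gripper": 0, "dx": 0, "dy": 0, "dz": -0.1, "wx": 0, "wy": 0, "wz": 0},
    {"gripper": 0, "dx": 0, "dy": 0, "dz": 0, "wx": 0, "wy": 0, "wz": 0},
    {"gripper": 0, "dx": 0, "dy": 0, "dz": 0, "wx": 0, "wy": 0, "wz": 0}
  ]
}}

```text
time: 35.6
position: [0.6283, -0.3406, 0.1896]
tool_rot: [[-0.999, 0.051, 0.002], [0.051, 0.999, -0.001], [-0.002, -0.001, -1.0]]
contact_force: [-3.3, 2.8, 5.9]
finger_gap: 0.0273
gripper_force: 53.5
```

Contact with the plate. Releasing and retreating upward.

>>> {"fn": "step_arm", "kwargs": {
  "series": [
    {"gripper": 6, "dx": 0, "dy": 0, "dz": 0, "wx": 0, "wy": 0, "wz": 0},
    {"gripper": 6, "dx": 0, "dy": 0, "dz": 0, "wx": 0, "wy": 0, "wz": 0},
    {"gripper": 6, "dx": 0, "dy": 0, "dz": 0, "wx": 0, "wy": 0, "wz": 0},
    {"gripper": 6, "dx": 0, "dy": 0, "dz": 0, "wx": 0, "wy": 0, "wz": 0},
    {"gripper": 6, "dx": 0, "dy": 0, "dz": 0, "wx": 0, "wy": 0, "wz": 0},
    {"gripper": 6, "dx": 0, "dy": 0, "dz": 1.5, "wx": 0, "wy": 0, "wz": 0},
    {"gripper": 6, "dx": 0, "dy": 0, "dz": 3, "wx": 0, "wy": 0, "wz": 0},
    {"gripper": 6, "dx": 0, "dy": 0, "dz": 3, "wx": 0, "wy": 0, "wz": 0},
    {"gripper": 6, "dx": 0, "dy": 0, "dz": 3, "wx": 0, "wy": 0, "wz": 0}
  ]
}}

```text
time: 36.35
position: [0.6276, -0.3402, 0.2941]
tool_rot: [[-0.999, 0.051, -0.0], [0.051, 0.999, 0.0], [0.0, 0.0, -1.0]]
contact_force: [0.4, -0.0, 0.8]
finger_gap: 0.0602
gripper_force: 0.0
```

>>> {"fn": "step_arm", "kwargs": {
  "series": [
    {"gripper": 6, "dx": -2, "dy": 2, "dz": 1, "wx": 0, "wy": 0, "wz": 0},
    {"gripper": 6, "dx": -2, "dy": 3, "dz": 0, "wx": 0, "wy": 0, "wz": 0},
    {"gripper": 6, "dx": -2, "dy": 3, "dz": 0, "wx": 0, "wy": 0, "wz": 0},
    {"gripper": 6, "dx": -2, "dy": 3, "dz": 0, "wx": 0, "wy": 0, "wz": 0},
    {"gripper": 6, "dx": -2, "dy": 3, "dz": 0, "wx": 0, "wy": 0, "wz": 0},
    {"gripper": 6, "dx": -2, "dy": 3, "dz": 0, "wx": 0, "wy": 0, "wz": 0},
    {"gripper": 6, "dx": -2, "dy": 3, "dz": 0, "wx": 0, "wy": 0, "wz": 0},
    {"gripper": 6, "dx": 0, "dy": 0, "dz": 0, "wx": 0, "wy": 0, "wz": 0},
    {"gripper": 6, "dx": 0, "dy": 0, "dz": 0, "wx": 0, "wy": 0, "wz": 0},
    {"gripper": 6, "dx": 0, "dy": 0, "dz": 0, "wx": 0, "wy": 0, "wz": 0}
  ]
}}

```text
time: 37.18
position: [0.4883, -0.1406, 0.3037]
tool_rot: [[-0.999, 0.05, 0.003], [0.05, 0.999, -0.002], [-0.003, -0.001, -1.0]]
contact_force: [0.4, 1.1, -0.0]
finger_gap: 0.0598
gripper_force: 0.0
```

Run:
```python
from h import *
P=[viewer.get_image(n) for n in("side","top")];s=env.sense();print(s["position"],s["contact_force"],s["time"])
print("gauge",[gfit(Q,.627,-.340,177,.101,r=(.015,.015,.1)) for Q in(P,P[:1],P[1:])])
o=np.hstack([cv2.resize(P[0]["pixels"][100:380,160:420],None,fx=1.5,fy=1.5,interpolation=2),cv2.resize(P[1]["pixels"][110:390,150:450],None,fx=1.3,fy=1.5,interpolation=2)])
cv2.imwrite("pics/o.png",o)
```

```text
[ 0.48859819 -0.14126066  0.3031421 ] [0.76553802 0.17751296 0.44078556] 37.2833
gauge [(array([ 625. , -341.4,  177.1]), np.float64(61.3)), (array([ 623.1, -341.7,  176.6]), np.float64(53.6)), (array([ 625.7, -340.9,  176.8]), np.float64(69.8))]
```

View pics/o.png

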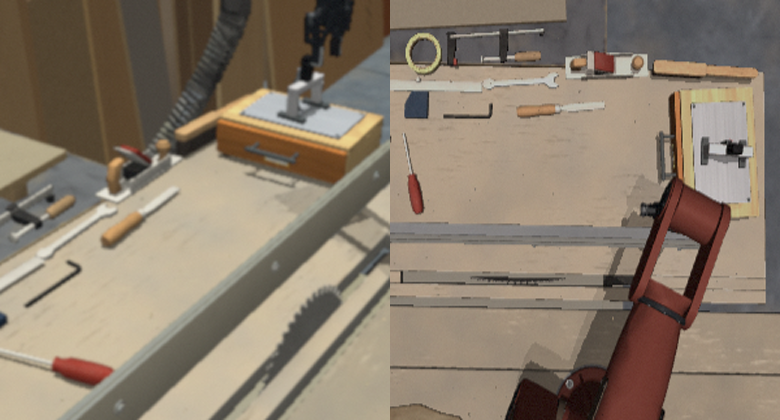

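The gauge stands on the plate at (625,−341) mm, the drawer is shut, and the chisel and screwdriver have not moved. Handing in.

```bash
python3 -c "
from cell import env
print(env.hand_in())"
```

```text
the job is handed in; nothing more can be done
None
```

I handed the job in: the two blocks present (18 mm, then 22 mm; no 45 mm block) were gauged in order and laid flat in the drawer, the drawer is shut, the gauge is back on the steel plate, and the chisel and screwdriver were not moved; no verdict came back.

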